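# Block and wedge a machine housing in its shipping crate

## Task

Tilt the parts bin all the way forward on its bottom pivot and take out the two wooden blocking pieces to pack the loose machine housing tight in its crate. Stand the plain block in the gap at the end of the crate away from the robot, with the housing up against it and the block up against the end wall, and press the wedge, thin end down and flat face towards the end board nearest the robot, down into the other gap with a last firm push on its top so that it grips hard and nothing can shift. Leave the other things on the bench where they are.

Things in the scene. Friction and masses are not known exactly. Their poses are not given: they have to be found in the camera images.
- crate: Fixed open plywood crate. Origin: centre of its underside; x along its length, away from the robot; y across; z up. Sizes in mm. Floor 10 thick. Inside width 94, side walls 55 high. Inner face of the far end wall at x = +105, its top at z = 70. The two gaps beside the housing add up to about 72.
- near_gap (a point): Nominal place of the inner face of the crate's end board nearest the robot, on the crate's inner floor (crate x = -97 mm, z = 10). The end board is plywood, 12 thick, full inside width, 70 high above the floor, firmly fixed, but set by hand: up to 1.5 mm either way along x, which is not measured. Axes as the crate's.
- housing: Aluminium machine housing, 130 long (x), 90 wide (y), 58 high, about 0.8 kg, loose on the crate's floor, free to slide lengthwise. Origin: centre of its underside; axes as the crate's. On its top centre a fixed square grey terminal box, 46 x 46, from 58 to 92 mm high, can be gripped or pushed to slide the housing (6 to 15 N). Start gaps at either end are 20 to 52 mm.
- block: Plain pine block, 40 mm thick (x), 60 wide (y), 110 high (z), about 0.13 kg. Origin: centre of its underside. Starts standing in one of the two slots of the bin (either one), its x along the cabinet's x.
- wedge: Pine wedge, 60 mm wide (y), 110 high, about 0.12 kg, stands thin end down in the other slot of the bin. Origin on its underside. Flat face: plane x = -18, towards the bin's front. The other face slopes: x = +8 at the bottom, plus 0.16 mm per mm of height (26 thick at the bottom, 43 at the top).
- wedge_flat (a point): Point on the wedge's flat face, 30 mm above its underside. In the near gap (about 32 mm once all is pushed to the far end) the wedge jams with its underside about 8 to 32 mm above the crate's floor. Dropped or lightly set it is too slack. After letting go, two or three presses of 15 to 20 N on its top with closed fingers make it bite and stay (about 30 N on the housing).
- cabinet: Fixed grey steel cabinet of the tilt-out bin, 100 mm deep (x), 262 wide (y), 213 high. Origin on the bench, centre of the lower front edge; x from front to back, y left, z up. A roof covers x = 40 to 100 at z = 205 to 213; side cheeks x = 25 to 100.
- bin_pivot (a point): Middle of the bin's pivot axis, which runs along the cabinet's y (cabinet x = 0, z = 50 mm): the bin's bottom front edge. Bin 78 deep, 236 wide; floor 6 thick; front wall 6 thick, 75 high; back 75, outer sides 60 high. Two slots centred 57 left and right of the middle, 70 wide, between dividers 30 high.
- bin (a joint): Tilt of the bin: 0 closed, 0.42 rad fully forward (top towards the robot) at its stop. Needs about 5 to 10 N at the handle; a stiff hinge, it stays where it is left. Tilted, the pieces lean forward against the front wall, tilted as the bin is or up to 0.1 rad more, their upper 35 mm above it.
- bin_handle (a point): Middle of the bin's handle: round bar 10 mm thick, 130 long, along y, 45 mm out from the bin's front and 62 mm above the pivot when closed; a post at each end joins it to the bin. 40 mm free between bar and bin front: fingers can go behind it from above.
Not all that is in view belongs to the job. What is shaped like the block but purple is not meant. What is shaped like the housing but turquoise is not meant.

How it is judged (in metres and radians):
On the way:
1. the bin is tilted forward, at least 0.35 rad, with both pieces still in it (value of joint bin above 0.35 rad and horizontal distance between each of block, wedge and cabinet below 0.11 m), for 0.2 s.
At the end, for the whole second after the job is handed in: Block on the floor against the far wall (4 mm, upright 0.08 rad), housing flat against it (4 mm); wedge upright (0.12 rad), flat face within 7 mm of the end board, underside under 40 mm above the floor, pressing on the housing with over 15 N; all released and at rest (x of block in the frame of crate between 0.081 and 0.089 m and z of each of block, housing in the frame of crate below 0.014 m and angle between block's own z axis and vertical below 0.08 rad and x of housing in the frame of crate between -0.004 and 0.004 m and angle between housing's own z axis and vertical below 0.05 rad and x of wedge_flat in the frame of crate between -0.104 and -0.09 m and y of wedge in the frame of crate between -0.03 and 0.03 m and z of wedge in the frame of crate below 0.05 m and angle between wedge's own z axis and vertical below 0.12 rad and contact force between wedge and housing above 15 N and linear speed of each of wedge, block, housing below 0.01 m/s); the robot touches nothing.
It fails at once if the tape roll, bottle or mallet is moved by more than 30 mm (distance of any of tape, bottle, mallet from where it was at the start of the episode above 0.03 m).
It also fails if it takes over 72 s, if anything falls off the work surface, if the arm or the gripper's body presses on something with over 40 N, if the wrist force passes 120 N, or if a joint passes its speed limit or range.

## Robot

A 7-joint arm with a two-finger parallel gripper is mounted at the origin on the work surface. World frame = base frame: x ahead of the robot, y to its left, z up, the work surface at z = 0. Lengths are in mm, angles in rad, forces in N, time in s.
With the tool pointing down it reaches from about 400 to 850 mm from the base axis. Payload 10.4 kg.
Tool frame: the origin (TCP) lies midway between the tips of the shut fingers; the grasp point (between the pads) lies robot.tcp_to_grasp behind it (robot.tcp_to_grasp is the distance from the TCP to the grasp point, in mm); y points along the fingers, z is the direction in which the jaws open and shut, and the axes are right-handed (so a half turn about y gives the same grasp; the last joint's range is limited). The gripper opens to 85 mm and grips with 20 to 120 N. Pads are 22 mm wide; open, the fingers measure 114 mm over their backs; the gripper's body (76 mm by 85 mm) begins 54 mm behind the grasp point. The pads swing forward as they close: fully open they stand 13 mm farther back than shut.
Start: joints at [1.22, 0.332, -0.065, 1.46, 0.022, 1.35, -0.088], TCP at [201.247, -591.735, 231.338] pointing down, gripper open.
Joint ranges: [-2.6, 2.6], [-0.5, 2.12], [-1.47, 1.34], [0.16, 2.42], [-1.27, 4.41], [0.06, 2.06], [-2.6, 2.6]. Speed limits (rad/s): [2.22, 2.22, 2.79, 2.79, 3.14, 3.14, 3.14].

## Interface

Orientations are given as a 3x3 rotation matrix whose columns are the frame's x, y, z axes.
In Python, from station import robot, cams, workorder gives the robot as it stands.
- The arm moves only by the shell command python3 -m jog 'ROWS' [FORCE]. ROWS is text: rows parted by semicolons, each of 7 numbers parted by spaces: the shift along the tool's x, y, z scaled (see below), then the turn, a rotation vector about the tool's x, y, z scaled (see below), then the closure, from 0 (fully open) to 1 (shut). In form: dx dy dz ax ay az fingers; .... A call has 1 to 12 rows; each row is the pose to reach, as a shift and turn from the pose measured when the call began, along the tool's axes at that moment; what a row does not reach only later rows make up. The controller multiplies each number of a shift by 500 mm and each number of a turn by pi/2 rad. A row lasts 1/8 s, in which the tool goes at most 62.5 mm and 10.7 degrees, less where a joint would pass 70% of its speed; a pose out of reach is approached as far as the arm can. A call with a number of a shift or a turn outside -1 to 1 is refused whole. A call with a gripper value outside its range is refused whole. The fingers move at their own pace and stop on an object; FORCE is the grip in N (left out, the last holds). Time passes only in rows, so rows that repeat a pose let the fingers close. It gives the time, the measured TCP pose, the force and the opening at its end, in the units of the state.
- robot.observe(): the state, without advancing time (a new reading comes with each control period).
- cams.grab_frame(name): name is "side" or "top" or "wrist"; returns the picture (384x512x3 uint8, blue, green, red); there is no depth.
- cams.camera_info(name): a dict with "mtx" (3x3 intrinsics, pixels), "k1" (the pictures are not rectified: a ray, as slopes to the right and down, at radius r is drawn at 1 + k1 r^2 times it, then the intrinsics apply), "R" (3x3) and "t" (3): a world point X has camera coordinates R X + t; the wrist camera has in their place "mount" (4x4, takes a point from camera to tool coordinates, whose origin is the TCP and whose axes are the tool frame's). Camera axes: x right, y down, z forward; pixel columns grow to the right and rows downward; lengths in mm; the calibration is good to about 2 mm. A picture is of the moment at which its call begins: read the wrist's pose just before it. camera_info takes no time and is no camera call.
- workorder.hand_in(): hands the job in, once; it reports no verdict.
The state is a dict: "clock": time; "q": joint angles; "qd": joint speeds; "effort": joint torques, N m; "eef_pos": TCP position; "orientation": TCP orientation; "force": force on the tool from outside, world axes, zero at the start; "wrist_torque": the same for the moment, N m; "finger_gap": opening from 0.0 (shut) to 1.0 (fully open).
Only numpy, scipy, OpenCV 4.12 (cv2) and the standard library are available. Lean on these libraries where they do the work, as an engineer would, in place of code of your own. Each camera call takes 0.05 s, during which the arm holds its last target.

## Working session

There is one attempt and no reset: what is moved stays moved. The work goes in short steps, Python scripts to look and compute and a shell command to move; the robot and the scene stay as the last step left them, time stands still between calls to the robot, and variables do not carry over. Pictures are saved under pics/ and viewed, and the job is handed in when it is done.

```bash
ls -la; mkdir -p pics
python3 - <<'E'
from station import robot,cams,workorder
import cv2,numpy as np
np.set_printoptions(precision=3,suppress=True)
s=robot.observe()
for k,v in s.items(): print(k,v)
print(robot.tcp_to_grasp)
for n in ["side","top","wrist"]:
    print(n,cams.camera_info(n))
    cv2.imwrite(f"pics/a_{n}.png",cams.grab_frame(n))
E
```

```text
total 12
drwxr-xr-x  3 agent agent 4096 Dec  6 06:09 .
drwxr-xr-x 23 root  root  4096 Dec  6 06:09 ..
drwxr-xr-x  2 agent agent 4096 Dec  6 06:09 pics
clock 0.0
q [ 1.22   0.333 -0.065  1.461  0.022  1.35  -0.088]
qd [-0.    -0.002  0.001  0.001  0.002  0.001 -0.   ]
effort [  0.001 -62.545   0.05  -39.16    0.016   0.01    0.   ]
eef_pos [ 201.141 -591.343  230.521]
orientation [[-0.947 -0.     0.322]
 [-0.322  0.001 -0.947]
 [ 0.    -1.    -0.001]]
force [ 0.419  0.178 -0.401]
wrist_torque [ 0.006 -0.048  0.021]
finger_gap 1.0036815053652746
18.700000000000003
side {'mtx': array([[351.035,   0.   , 255.224],
       [  0.   , 351.035, 190.275],
       [  0.   ,   0.   ,   1.   ]]), 'k1': -0.0874540281254042, 'R': array([[-0.966, -0.258,  0.015],
       [-0.177,  0.621, -0.763],
       [ 0.187, -0.74 , -0.646]]), 't': array([539.997, 154.555, 835.368])}
top {'mtx': array([[382.972,   0.   , 255.587],
       [  0.   , 382.972, 192.016],
       [  0.   ,   0.   ,   1.   ]]), 'k1': -0.012919785257681823, 'R': array([[ 0.011, -1.   , -0.005],
       [-0.999, -0.011, -0.049],
       [ 0.049,  0.006, -0.999]]), 't': array([ 33.275, 556.689, 839.684])}
wrist {'mtx': array([[274.446,   0.   , 254.353],
       [  0.   , 274.446, 190.112],
       [  0.   ,   0.   ,   1.   ]]), 'k1': -0.04153177871304662, 'mount': array([[   0.   ,    0.952,    0.307,  -78.441],
       [   0.   ,   -0.307,    0.952, -144.444],
       [   1.   ,   -0.   ,   -0.   ,    0.599],
       [   0.   ,    0.   ,    0.   ,    1.   ]])}
```

View pics/a_top.png

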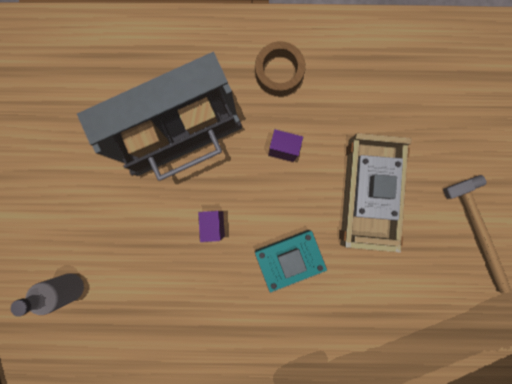

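View pics/a_side.png

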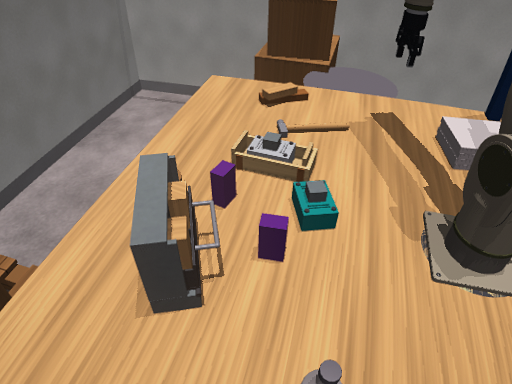

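View pics/a_wrist.png

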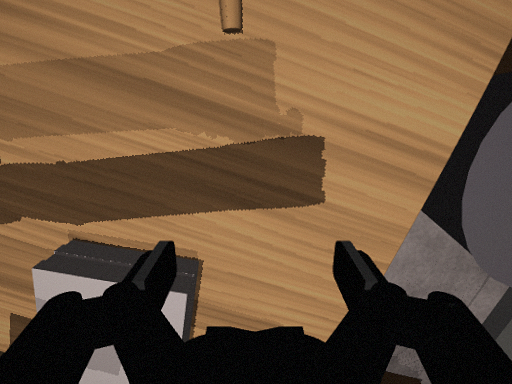

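The top view shows the cabinet at (155,110), the crate at (378,193), the purple decoys at (287,146) and (211,226), and the turquoise decoy at (291,262). I'll crop closer to measure.

```bash
cat > h.py <<'E'
import numpy as np,cv2
from station import robot,cams,workorder
np.set_printoptions(precision=3,suppress=True)
def ray(n,uv,st=None):
    c=cams.camera_info(n);K=c['mtx'];d=np.array([c['k1'],0,0,0,0.])
    p=cv2.undistortPoints(np.array([[uv]],float),K,d)[0,0]
    v=np.array([p[0],p[1],1.])
    if n!='wrist':
        R=np.array(c['R']);t=np.array(c['t']); return -R.T@t,R.T@v
    M=np.array(c['mount']);st=st or robot.observe();Rt=np.array(st['orientation'])
    return np.array(st['eef_pos'])+Rt@M[:3,3],Rt@M[:3,:3]@v
def onz(n,uv,z,st=None):
    o,d=ray(n,uv,st); return o+d*(z-o[2])/d[2]
def proj(n,X,st=None):
    c=cams.camera_info(n)
    if n!='wrist': R=np.array(c['R']);t=np.array(c['t'])
    else:
        M=np.array(c['mount']);st=st or robot.observe();Rt=np.array(st['orientation'])
        Rc=Rt@M[:3,:3];o=np.array(st['eef_pos'])+Rt@M[:3,3];R=Rc.T;t=-R@o
    return cv2.projectPoints(np.array(X,float).reshape(-1,3),cv2.Rodrigues(R)[0],t,c['mtx'],np.array([c['k1'],0,0,0,0.]))[0].reshape(-1,2)
def crop(img,x0,y0,x1,y1,s,name):
    c=cv2.resize(img[y0:y1,x0:x1],None,fx=s,fy=s,interpolation=cv2.INTER_CUBIC)
    for x in range((x0+9)//10*10,x1,10): cv2.line(c,((x-x0)*s,0),((x-x0)*s,6 if x%50 else 14),(0,0,255),1)
    for y in range((y0+9)//10*10,y1,10): cv2.line(c,(0,(y-y0)*s),(6 if y%50 else 14,(y-y0)*s),(0,0,255),1)
    cv2.imwrite('pics/'+name,c)
E
python3 - <<'E'
from h import *
t=cv2.imread('pics/a_top.png');s=cv2.imread('pics/a_side.png')
crop(t,330,120,420,260,4,'b1.png');crop(t,70,45,250,185,4,'b2.png');crop(s,120,120,330,320,3,'b3.png')
E
```

```text
(no output)
```

View pics/b1.png

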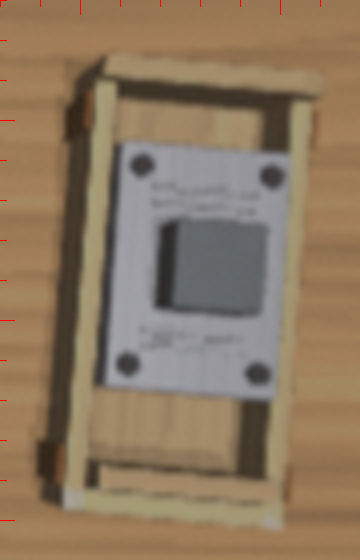

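View pics/b2.png

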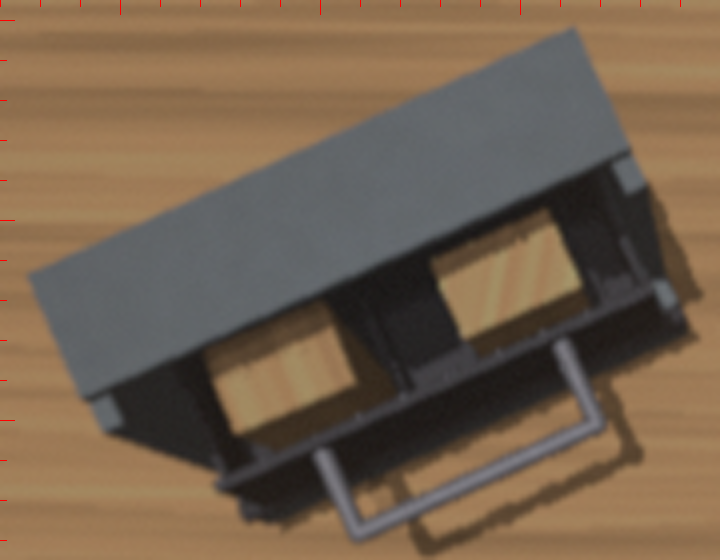

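View pics/b3.png

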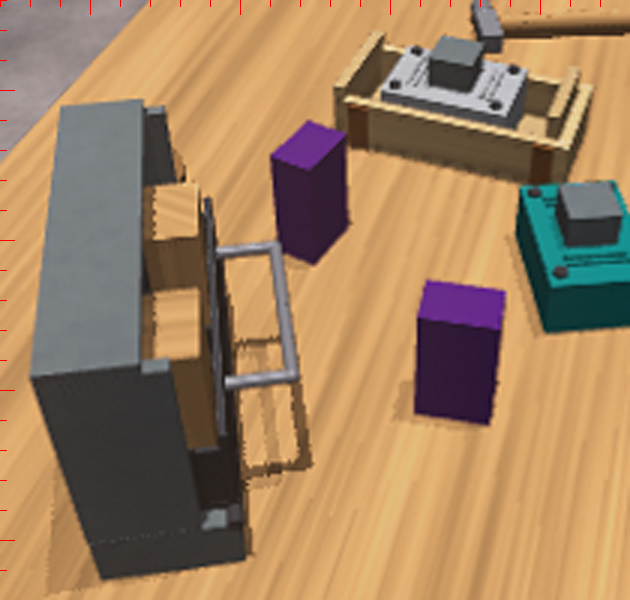

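Run:
```python
from h import *
b=lambda x,y:(330+x/4-.4,120+y/4-.4)
c=lambda x,y:(70+x/4-.4,45+y/4-.4)
print("roof z213")
P=[onz('top',c(*p),213) for p in [(85,398),(632,150),(575,28),(28,272)]]
for p in P: print(p)
print([np.linalg.norm(P[i]-P[(i+1)%4]) for i in range(4)])
print("handle z112")
for p in [(355,533),(600,425)]: print(onz('top',c(*p),112))
print("tops z166")
for p in [(205,350),(325,300),(355,382),(240,435),(435,265),(550,210),(583,288),(470,340)]: print(p,onz('top',c(*p),166))
for z in (55,65):
  L=[onz('top',b(*p),z) for p in [(118,95),(90,490),(290,98),(270,500)]]
  print(z,L)
print("far wall inner 70",onz('top',b(105,80),70),onz('top',b(320,97),70), 'outer',onz('top',b(105,55),70),onz('top',b(322,75),70))
print("board 80 inner",onz('top',b(100,465),80),onz('top',b(282,482),80))
print("housing top 68",[onz('top',b(*p),68) for p in [(120,142),(291,155),(272,400),(103,385)]])
print("box top 102",[onz('top',b(*p),102) for p in [(180,218),(270,223),(262,315),(170,308)]])
```

```text
roof z213
[626.348 323.357 213.   ]
[736.872  88.758 213.   ]
[790.754 114.418 213.   ]
[681.192 350.119 213.   ]
[np.float64(259.3307045401106), np.float64(59.6796075806733), np.float64(259.92113381077473), np.float64(61.025470604625966)]
handle z112
[577.522 231.443 112.   ]
[632.47  110.971 112.   ]
tops z166
(205, 350) [657.245 289.006 166.   ]
(325, 300) [681.093 233.871 166.   ]
(355, 382) [642.935 219.004 166.   ]
(240, 435) [617.817 271.624 166.   ]
(435, 265) [697.925 183.176 166.   ]
(550, 210) [724.225 130.299 166.   ]
(583, 288) [687.751 114.37  166.   ]
(470, 340) [662.984 166.213 166.   ]
55 [array([ 660.551, -180.588,   55.   ]), array([ 450.848, -165.369,   55.   ]), array([ 659.957, -272.399,   55.   ]), array([ 446.582, -260.214,   55.   ])]
65 [array([ 658.754, -177.936,   65.   ]), array([ 451.637, -162.905,   65.   ]), array([ 658.167, -268.615,   65.   ]), array([ 447.423, -256.58 ,   65.   ])]
far wall inner 70 [ 665.697 -169.825   70.   ] [ 657.977 -282.465   70.   ] outer [ 678.911 -169.863   70.   ] [ 669.608 -283.632   70.   ]
board 80 inner [ 465.58  -164.325   80.   ] [ 457.892 -257.321   80.   ]
housing top 68 [array([ 633.412, -178.113,   68.   ]), array([ 627.545, -267.74 ,   68.   ]), array([ 499.394, -256.846,   68.   ]), array([ 506.257, -168.964,   68.   ])]
box top 102 [array([ 590.427, -198.984,  102.   ]), array([ 588.405, -244.051,  102.   ]), array([ 542.31 , -239.722,  102.   ]), array([ 545.316, -193.795,  102.   ])]
```

Candidates: the wooden tops in the bin at (140,137) and (198,114) are the block and wedge. The purple blocks at (287,146) and (211,226) are not wanted. The grey housing at (378,187) is in the crate, and the turquoise one at (291,262) is not wanted. The sizes check out: roof 259x60 mm against 262x60, and the handle lies within 2 mm of its prediction. I'll work out the approach moves next.

```bash
cat >> h.py <<'E'
from scipy.spatial.transform import Rotation as Ro
CABO=np.array([645.4,189.,0]);CABY=np.deg2rad(25.2)
CRO=np.array([557.5,-218.1,0]);CRY=np.deg2rad(-4.2)
def cab(x,y,z): return CABO+Ro.from_euler('z',CABY).apply([x,y,z])
def cra(x,y,z): return CRO+Ro.from_euler('z',CRY).apply([x,y,z])
def incra(P): return Ro.from_euler('z',-CRY).apply(np.array(P)-CRO)
def incab(P): return Ro.from_euler('z',-CABY).apply(np.array(P)-CABO)
def Rt(yaw,tilt=0.):
    # tool z along frame +y, tool y down, tool x along frame +x; tilt>0: tool top leans to robot(-x)
    B=np.array([[1,0,0],[0,0,1],[0,-1,0]],float)
    return Ro.from_euler('z',yaw).as_matrix()@Ro.from_euler('y',-tilt).as_matrix()@B
def step(P,R=None):
    s=robot.observe();C=np.array(s['orientation'])
    d=C.T@(np.array(P)-s['eef_pos'])/500
    r=Ro.from_matrix(C.T@(C if R is None else R)).as_rotvec()/(np.pi/2)
    print('shift',np.round(d,4),'turn',np.round(r,4),'| dist',np.round(np.linalg.norm(d)*500,1),'deg',np.round(np.linalg.norm(r)*90,1))
def st():
    s=robot.observe();print('t %.2f'%s['clock'],'pos',np.array(s['eef_pos']),'F',np.array(s['force']),'gap %.3f'%s['finger_gap'],'q',np.array(s['q']))
    return s
E
python3 - <<'E'
from h import *
print(Rt(0.))
step([520,-250,300]); step([520,-250,300],Rt(CABY))
E
```

```text
[[ 1.  0.  0.]
 [ 0.  0.  1.]
 [ 0. -1.  0.]]
shift [-0.824 -0.138 -0.441] turn [0. 0. 0.] | dist 472.3 deg 0.0
shift [-0.824 -0.138 -0.441] turn [0.    1.929 0.001] | dist 472.3 deg 173.6
```

```bash
python3 -m jog '-0.824 -0.138 -0.441 0 -1 0 1;-0.824 -0.138 -0.441 0 -1 0 1;-0.824 -0.138 -0.441 0 -1 0 1;-0.824 -0.138 -0.441 0 -1 0 1;-0.824 -0.138 -0.441 0 -1 0 1;-0.824 -0.138 -0.441 0 -1 0 1;-0.824 -0.138 -0.441 0 -1 0 1;-0.824 -0.138 -0.441 0 -1 0 1;-0.824 -0.138 -0.441 0 -1 0 1;-0.824 -0.138 -0.441 0 -1 0 1'
python3 - <<'E'
from h import *
st(); step(cab(-40,0,270),Rt(CABY))
E
```

```text
clock: 1.4
eef_pos: [520.2, -250.0, 299.6]
orientation: [[0.322, -0.001, 0.947], [-0.947, 0.001, 0.322], [-0.001, -1.0, -0.001]]
force: [0.1, 0.2, 0.6]
finger_gap: 0.0
t 1.40 pos [ 520.209 -249.998  299.565] F [0.149 0.202 0.588] gap 0.000 q [ 0.8    0.241 -0.519  1.46   0.118  1.473  0.61 ]
shift [-0.742  0.06   0.44 ] turn [-0.001 -1.071 -0.001] | dist 432.3 deg 96.4
```

```bash
python3 -m jog '-0.742 0.06 0.44 0 -1 0 1;-0.742 0.06 0.44 0 -1 0 1;-0.742 0.06 0.44 0 -1 0 1;-0.742 0.06 0.44 0 -1 0 1;-0.742 0.06 0.44 0 -1 0 1;-0.742 0.06 0.44 0 -1 0 1;-0.742 0.06 0.44 0 -1 0 1;-0.742 0.06 0.44 0 -1 0 1;-0.742 0.06 0.44 0 -1 0 1;-0.742 0.06 0.44 0 -1 0 1'
python3 - <<'E'
from h import *
s=st(); step(cab(-24,0,150),Rt(CABY)); step(cab(-24,0,92),Rt(CABY))
cv2.imwrite('pics/c_w.png',cams.grab_frame('wrist'))
E
```

```text
clock: 2.65
eef_pos: [609.2, 171.3, 269.6]
orientation: [[0.948, -0.002, -0.319], [0.319, 0.001, 0.948], [-0.001, -1.0, 0.001]]
force: [0.7, -0.0, -0.5]
finger_gap: -0.005
t 2.65 pos [609.182 171.319 269.592] F [ 0.706 -0.043 -0.486] gap -0.005 q [ 0.298  0.479 -0.916  1.341  0.374  1.5    1.307]
shift [0.033 0.239 0.005] turn [-0.001 -0.073 -0.001] | dist 120.7 deg 6.6
shift [0.033 0.355 0.004] turn [-0.001 -0.073 -0.001] | dist 178.3 deg 6.6
```

View pics/c_w.png

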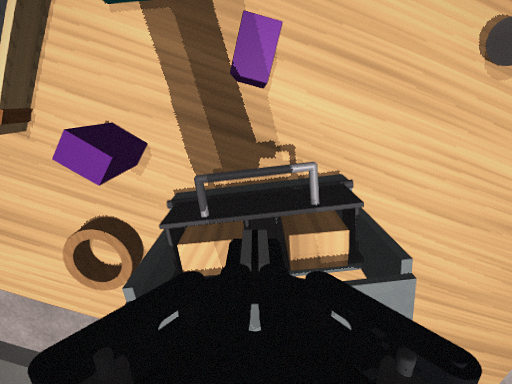

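Run:
```python
from h import *
print('purple',onz('top',(211,226),110),incab(onz('top',(211,226),110)))
step(cab(-50,0,157),Rt(CABY,.55));step(cab(-18.5,0,105),Rt(CABY,.55))
print(Rt(CABY,.55).T@(cab(-43,0,79)-cab(-18,0,105))/500)
```

```text
purple [483.662 125.813 110.   ] [-173.248   11.691  110.   ]
shift [-0.019  0.226 -0.001] turn [ 0.02  -0.072 -0.35 ] | dist 113.2 deg 32.2
shift [0.043 0.33  0.006] turn [ 0.02  -0.072 -0.35 ] | dist 166.2 deg 32.2
[-0.07   0.018 -0.   ]
```

```bash
python3 -m jog '-0.019 0.1 0 0.02 -0.072 -0.35 1;-0.019 0.1 0 0.02 -0.072 -0.35 1;-0.019 0.226 0 0.02 -0.072 -0.35 1;-0.019 0.226 0 0.02 -0.072 -0.35 1;-0.019 0.226 0 0.02 -0.072 -0.35 1;0.01 0.277 0.003 0.02 -0.072 -0.35 1;0.043 0.33 0.006 0.02 -0.072 -0.35 1;0.043 0.33 0.006 0.02 -0.072 -0.35 1'
python3 - <<'E'
from h import *
s=st(); print(incab(s['eef_pos'])); step(cab(-43,0,79),Rt(CABY,.55))
cv2.imwrite('pics/d_s.png',cams.grab_frame('side')[120:330,100:360].repeat(3,0).repeat(3,1)[:600])
E
```

```text
clock: 3.7
eef_pos: [629.3, 182.2, 104.5]
orientation: [[0.774, 0.47, -0.425], [0.361, 0.223, 0.905], [0.52, -0.854, 0.003]]
force: [0.0, -0.3, -0.3]
finger_gap: -0.003
t 3.70 pos [629.317 182.176 104.502] F [ 0.011 -0.252 -0.334] gap -0.003 q [ 0.485  0.33  -0.891  1.989  0.46   0.424  1.33 ]
[-17.458   0.674 104.502]
shift [-0.07   0.017 -0.002] turn [-0.001 -0.002 -0.002] | dist 36.1 deg 0.2
```

View pics/d_s.png

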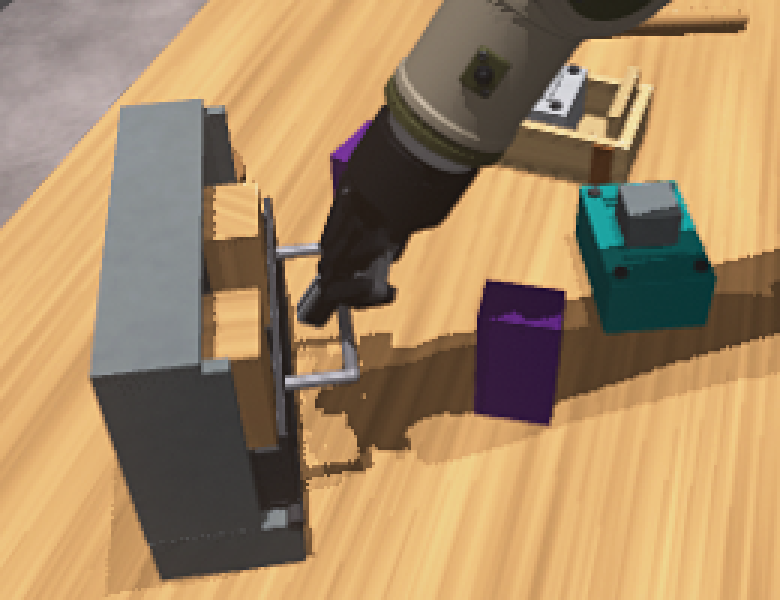

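The side view shows the fingers behind the bar at about (320,300) in the crop, and no force reading. Next I'll pull.

```bash
python3 -m jog '-0.018 0.0 0 0 0 0 1;-0.036 0.005 0 0 0 0 1;-0.05 0.01 0 0 0 0 1;-0.062 0.017 0 0 0 0 1;-0.062 0.017 0 0 0 0 1;-0.062 0.017 0 0 0 0 1'
python3 - <<'E'
from h import *
s=st(); print(incab(s['eef_pos']));
E
```

```text
clock: 4.5
eef_pos: [610.4, 172.6, 83.8]
orientation: [[0.772, 0.474, -0.424], [0.361, 0.223, 0.906], [0.524, -0.852, 0.001]]
force: [2.2, 0.3, 4.0]
finger_gap: 0.001
t 4.50 pos [610.381 172.646  83.812] F [2.154 0.255 4.003] gap 0.001 q [ 0.492  0.315 -0.876  2.056  0.477  0.361  1.313]
[-38.649   0.112  83.812]
```

```bash
python3 -m jog '-0.007 0.002 0 0 0 0 1;-0.012 0.004 0 0 0 0 1;-0.012 0.004 0 0 0 0 1'
python3 -m jog '-0.005 0.002 0 0 0 0 1;-0.008 0.003 0 0 0 0 1;-0.008 0.003 0 0 0 0 1'
python3 - <<'E'
from h import *
s=st(); print(incab(s['eef_pos'])); 
cv2.imwrite('pics/e_s.png',cv2.resize(cams.grab_frame('side')[120:330,100:360],None,fx=2.8,fy=2.8,interpolation=2))
E
```

```text
clock: 4.88
eef_pos: [608.1, 171.6, 80.5]
orientation: [[0.77, 0.477, -0.424], [0.36, 0.224, 0.905], [0.527, -0.85, 0.001]]
force: [7.1, 2.3, 4.5]
finger_gap: 0.002
clock: 5.25
eef_pos: [608.4, 171.7, 80.2]
orientation: [[0.766, 0.482, -0.425], [0.359, 0.226, 0.905], [0.532, -0.847, 0.0]]
force: [5.4, 2.5, 10.0]
finger_gap: 0.002
t 5.25 pos [608.391 171.684  80.152] F [ 5.353  2.463 10.02 ] gap 0.002 q [ 0.486  0.311 -0.866  2.072  0.488  0.335  1.302]
[-40.86    0.09   80.152]
```

View pics/e_s.png

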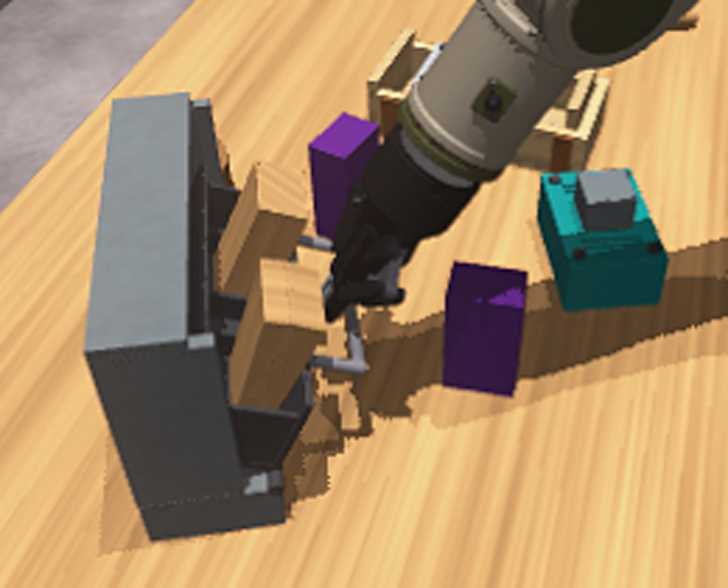

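The bin is at its stop: position unchanged while the force rose to 12 N. I'll back out and look at the pieces.

```bash
python3 -m jog '0.014 0 0 0 0 0 1;0.014 -0.05 0 0 0 0 1;0.014 -0.15 0 0 0 0 1;-0.02 -0.27 0 0 0 0.06 0.3;-0.1 -0.3 0 0 0 0.06 0;-0.1 -0.3 0 0 0 0.06 0;-0.1 -0.3 0 0 0 0.06 0'
python3 - <<'E'
from h import *
s=st(); print(incab(s['eef_pos'])); 
for n in ('wrist','top','side'): cv2.imwrite(f'pics/f_{n}.png',cams.grab_frame(n))
crop(cv2.imread('pics/f_top.png'),70,45,250,185,4,'f_t.png')
crop(cv2.imread('pics/f_side.png'),120,130,270,320,3,'f_s.png')
print(robot.observe()['eef_pos'])
E
```

```text
clock: 6.18
eef_pos: [496.8, 118.4, 181.1]
orientation: [[0.808, 0.409, -0.423], [0.379, 0.187, 0.906], [0.45, -0.893, -0.004]]
force: [1.1, -0.5, -0.1]
finger_gap: 0.847
t 6.17 pos [496.771 118.424 181.146] F [ 1.146 -0.451 -0.086] gap 0.847 q [ 0.965 -0.285 -1.07   2.161 -0.578  0.734  2.224]
[-164.534   -0.576  181.146]
[497.593 119.877 179.877]
```

View pics/f_wrist.png

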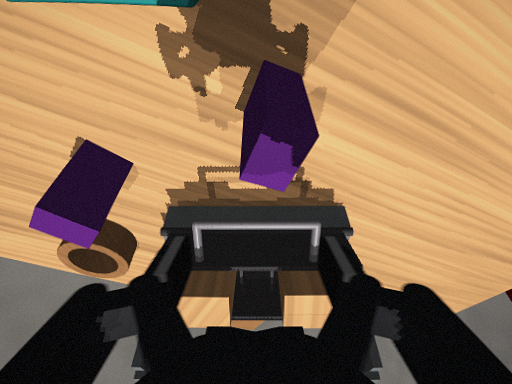

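View pics/f_t.png

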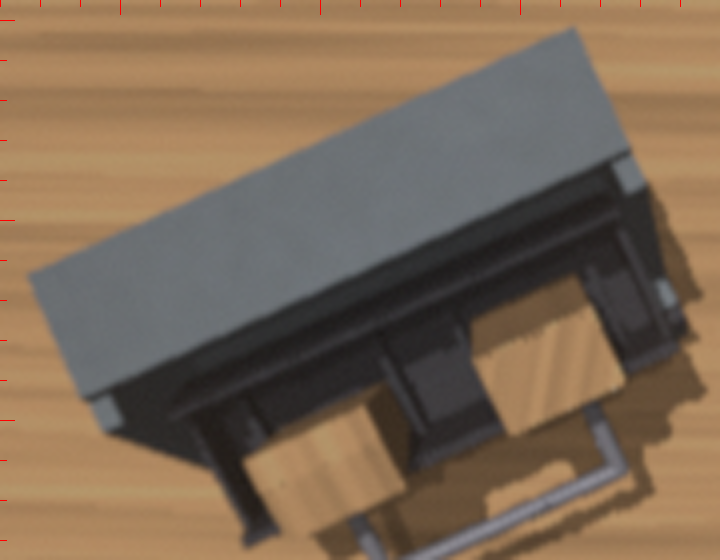

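View pics/f_s.png

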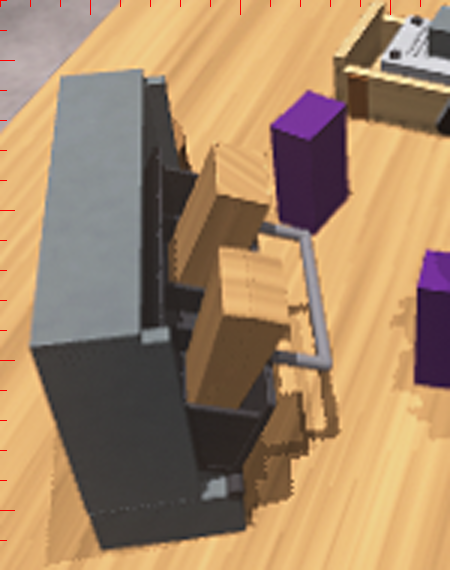

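Run:
```python
from h import *
c=cv2.imread('pics/f_wrist.png')
c=np.clip(c.astype(float)*1.6,0,255).astype(np.uint8)
crop(c,150,200,360,340,3,'f_w.png')
f=lambda x,y:(70+x/4-.4,45+y/4-.4)
for z in (150,160,165):
  for nm,q in (('L',[(243,460),(358,412),(407,482),(300,540)]),('R',[(475,365),(590,305),(625,378),(515,435)])):
    P=[incab(onz('top',f(*p),z)) for p in q]; print(z,nm,*P)
```

```text
150 L [  3.199  93.866 150.   ] [  1.345  35.24  150.   ] [-38.64   27.637 150.   ] [-42.654  84.571 150.   ]
150 R [ -1.316 -24.117 150.   ] [  2.103 -85.259 150.   ] [-36.514 -85.961 150.   ] [-39.553 -27.707 150.   ]
160 L [  0.585  91.379 160.   ] [ -1.244  33.572 160.   ] [-40.67   26.074 160.   ] [-44.628  82.214 160.   ]
160 R [ -3.868 -24.956 160.   ] [ -0.497 -85.245 160.   ] [-38.574 -85.937 160.   ] [-41.571 -28.496 160.   ]
165 L [ -0.722  90.135 165.   ] [ -2.538  32.738 165.   ] [-41.685  25.293 165.   ] [-45.615  81.035 165.   ]
165 R [ -5.143 -25.376 165.   ] [ -1.796 -85.237 165.   ] [-39.604 -85.925 165.   ] [-42.579 -28.891 165.   ]
```

View pics/f_w.png

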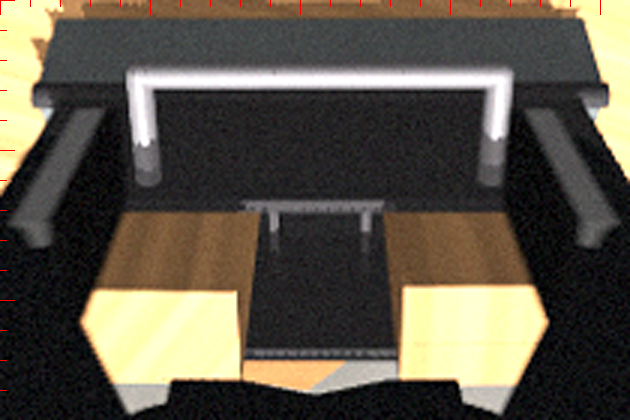

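The left (+y) piece is the wedge. Its top is deeper by a ratio of about 1.07 in both views, against 43/40 expected. The block is the right (-y) piece, and the tilt geometry matches 0.42 rad. The far gap is only about 31 mm, so I'll slide the housing towards the robot first by gripping its terminal box.

Run:
```python
from h import *
st()
step(cra(9,0,190),Rt(CRY))
```

```text
t 6.33 pos [497.593 119.877 179.877] F [-1.047 -0.23   1.058] gap 1.001 q [ 0.966 -0.274 -1.075  2.158 -0.571  0.731  2.219]
shift [-0.137 -0.092 -0.672] turn [-0.076  0.32   0.29 ] | dist 345.7 deg 39.5
```

```bash
python3 -m jog '-0.02 -0.1 -0.05 0 0.1 0.1 0;-0.12 -0.12 -0.672 -0.076 0.32 0.29 0;-0.137 -0.12 -0.672 -0.076 0.32 0.29 0;-0.137 -0.12 -0.672 -0.076 0.32 0.29 0;-0.137 -0.12 -0.672 -0.076 0.32 0.29 0;-0.137 -0.092 -0.672 -0.076 0.32 0.29 0;-0.137 -0.092 -0.672 -0.076 0.32 0.29 0;-0.137 -0.092 -0.672 -0.076 0.32 0.29 0;-0.137 -0.092 -0.672 -0.076 0.32 0.29 0'
python3 - <<'E'
from h import *
s=st()
w=cams.grab_frame('wrist');cv2.imwrite('pics/g_w.png',w)
print(proj('wrist',[cra(9,0,102),cra(105,-47,10),cra(105,47,70),cra(105,-47,70),cra(-97,47,80),cra(-97,-47,80),cra(74,0,68),cra(-56,0,68),cra(105,0,70),cra(-97,0,80)],s))
E
```

```text
clock: 7.45
eef_pos: [566.9, -218.2, 188.4]
orientation: [[0.997, -0.001, 0.073], [-0.073, 0.004, 0.997], [-0.002, -1.0, 0.004]]
force: [0.3, 0.3, -0.8]
finger_gap: 1.005
t 7.45 pos [ 566.859 -218.218  188.361] F [ 0.341  0.28  -0.801] gap 1.005 q [ 1.081  0.541 -1.074  1.524  0.477  1.365  1.466]
[[254.138 194.542]
 [218.237 241.124]
 [296.315 266.973]
 [211.74  267.138]
 [308.988  68.859]
 [199.052  68.788]
 [254.042 241.377]
 [254.026 117.136]
 [254.051 267.132]
 [254.059  68.615]]
```

View pics/g_w.png

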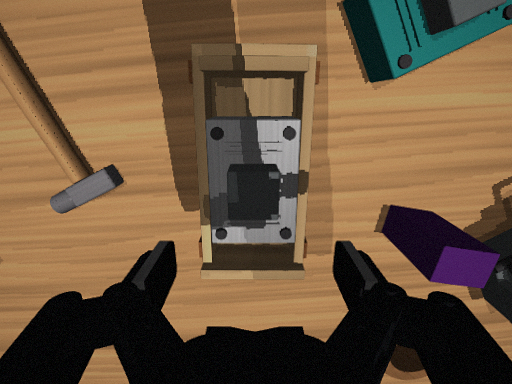

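The wrist view matches my predictions: board inner edge at row 69, housing ends at 118 and 244 (predicted 117 and 241), box at (254,194). I'll grip the box and drag.

```bash
python3 -m jog '0 0.12 0 0 0 0 0;0 0.224 0 0 0 0 0;0 0.224 0 0 0 0 0;0 0.224 0 0 0 0 1;0 0.224 0 0 0 0 1;0 0.224 0 0 0 0 1;0 0.224 0 0 0 0 1' 40
python3 - <<'E'
from h import *
s=st();print(incra(s['eef_pos']))
E
```

```text
clock: 8.38
eef_pos: [568.2, -218.1, 79.7]
orientation: [[0.997, 0.003, 0.072], [-0.072, 0.0, 0.997], [0.003, -1.0, 0.0]]
force: [-1.3, -0.7, 8.6]
finger_gap: 0.531
t 8.38 pos [ 568.169 -218.122   79.719] F [-1.28  -0.732  8.591] gap 0.531 q [ 1.036  0.64  -1.001  1.636  0.573  1.185  1.402]
[10.642  0.76  79.719]
```

```bash
python3 -m jog '-0.012 -0.004 0 0 0 0 1;-0.024 -0.004 0 0 0 0 1;-0.036 -0.004 0 0 0 0 1;-0.038 -0.004 0 0 0 0 1;-0.038 -0.004 0 0 0 0 1'
python3 - <<'E'
from h import *
s=st();print(incra(s['eef_pos']))
E
```

```text
clock: 9.0
eef_pos: [549.1, -216.9, 81.6]
orientation: [[0.997, 0.003, 0.072], [-0.072, 0.0, 0.997], [0.003, -1.0, 0.0]]
force: [0.2, 0.5, -7.4]
finger_gap: 0.526
t 9.00 pos [ 549.096 -216.858   81.588] F [ 0.198  0.482 -7.354] gap 0.526 q [ 1.078  0.606 -1.019  1.684  0.555  1.168  1.412]
[-8.473  0.623 81.588]
```

```bash
python3 -m jog '0 0 0 0 0 0 0;0 0 0 0 0 0 0;0 0 0 0 0 0 0;0 -0.12 0 0 0 0 0;0 -0.24 0 0 0 0 0;0 -0.3 0 0 0 0 0;0 -0.3 0 0 0 0 0'
python3 - <<'E'
from h import *
s=st()
cv2.imwrite('pics/h_w.png',cams.grab_frame('wrist'))
print(proj('wrist',[cra(65-9,0,68),cra(-65-9,0,68),cra(105,0,70),cra(-97,0,80)],s))
step(cab(-37.4,-57,215),Rt(CABY,.42))
step(cab(-8.1,-57,131.8),Rt(CABY,.42))
E
```

```text
clock: 9.88
eef_pos: [550.0, -216.9, 234.3]
orientation: [[0.997, 0.007, 0.072], [-0.072, -0.002, 0.997], [0.007, -1.0, -0.001]]
force: [0.5, 0.0, 0.5]
finger_gap: 1.001
t 9.88 pos [ 549.992 -216.865  234.254] F [0.452 0.019 0.451] gap 1.001 q [ 1.14   0.467 -1.116  1.514  0.423  1.417  1.502]
[[254.453 221.498]
 [254.559 112.676]
 [254.418 256.802]
 [254.58   90.112]]
shift [0.124 0.035 0.688] turn [ 0.069 -0.321 -0.259] | dist 349.8 deg 37.6
shift [0.174 0.202 0.716] turn [ 0.069 -0.321 -0.259] | dist 382.2 deg 37.6
```

View pics/h_w.png

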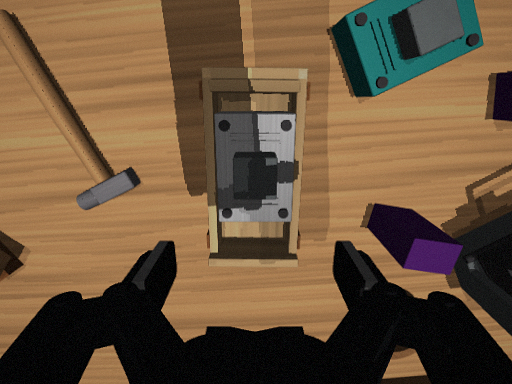

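The housing ends at rows 113 and 221, so its x is about -9 and the far gap is about 49 mm. Next is the block.

```bash
python3 -m jog '0.124 0.035 0.688 0.069 -0.321 -0.259 0;0.124 0.035 0.688 0.069 -0.321 -0.259 0;0.124 0.035 0.688 0.069 -0.321 -0.259 0;0.124 0.035 0.688 0.069 -0.321 -0.259 0;0.124 0.035 0.688 0.069 -0.321 -0.259 0;0.124 0.035 0.688 0.069 -0.321 -0.259 0;0.124 0.035 0.688 0.069 -0.321 -0.259 0;0.124 0.035 0.688 0.069 -0.321 -0.259 0'
python3 - <<'E'
from h import *
s=st();print(incab(s['eef_pos']))
cv2.imwrite('pics/i_w.png',cams.grab_frame('wrist'))
step(cab(-8.1,-57,131.8),Rt(CABY,.42))
def B(x,y,z):
    c,s_=np.cos(.42),np.sin(.42); return cab(x*c-z*s_,y,50+x*s_+z*c)
print(proj('wrist',[B(6,-27,116),B(6,-87,116),B(46,-87,116),B(46,-27,116)],s))
E
```

```text
clock: 10.92
eef_pos: [635.4, 121.4, 213.9]
orientation: [[0.827, 0.368, -0.426], [0.39, 0.173, 0.905], [0.406, -0.914, 0.0]]
force: [0.3, 0.5, 0.0]
finger_gap: 1.002
t 10.93 pos [635.365 121.442 213.903] F [0.34  0.503 0.043] gap 1.002 q [ 0.868  0.362 -1.263  1.77   0.383  0.858  1.516]
[-37.845 -56.856 213.903]
shift [-0.012  0.175  0.002] turn [ 0.    -0.001 -0.001] | dist 87.5 deg 0.1
[[296.007 176.699]
 [213.89  176.696]
 [216.239 226.561]
 [293.58  226.558]]
```

View pics/i_w.png

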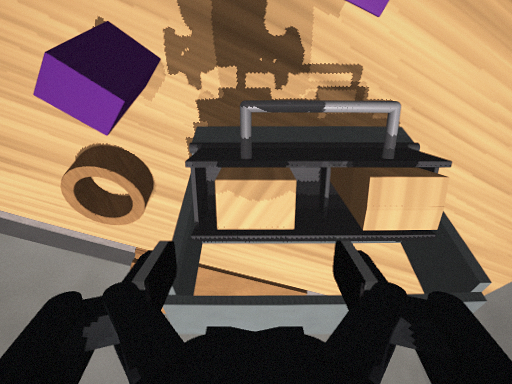

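The block top is at (217..295, 180..229), within 3 px of my prediction. The right piece (depth 52 px against 49) is the wedge. I'll descend and grip.

```bash
python3 -m jog '-0.012 0.07 0.002 0 0 0 0;-0.012 0.14 0.002 0 0 0 0;-0.012 0.175 0.002 0 0 0 0;-0.012 0.175 0.002 0 0 0 0;-0.012 0.175 0.002 0 0 0 1;-0.012 0.175 0.002 0 0 0 1;-0.012 0.175 0.002 0 0 0 1;-0.012 0.175 0.002 0 0 0 1' 60
python3 - <<'E'
from h import *
s=st();print(incab(s['eef_pos']))
E
```

```text
clock: 11.98
eef_pos: [662.9, 133.4, 132.8]
orientation: [[0.827, 0.37, -0.424], [0.388, 0.171, 0.906], [0.407, -0.913, -0.002]]
force: [-4.2, -2.8, 6.2]
finger_gap: 0.69
t 11.97 pos [662.941 133.368 132.837] F [-4.248 -2.835  6.239] gap 0.690 q [ 0.67   0.489 -1.091  1.791  0.557  0.74   1.387]
[ -7.816 -57.806 132.837]
```

```bash
python3 -m jog '0 -0.06 0 0 0 0 1;0 -0.12 0 0 0 0 1;0 -0.18 0 0 0 0 1;-0.02 -0.26 0 0 0 0 1;-0.02 -0.28 0 0 0 0 1;-0.02 -0.28 0 0 0 0 1'
python3 - <<'E'
from h import *
s=st();print(incab(s['eef_pos']))
cv2.imwrite('pics/j_w.png',cams.grab_frame('wrist'));cv2.imwrite('pics/j_s.png',cams.grab_frame('side'))
step(cra(83,0,230),Rt(CRY))
E
```

```text
clock: 12.72
eef_pos: [603.1, 104.6, 257.2]
orientation: [[0.827, 0.371, -0.422], [0.387, 0.169, 0.906], [0.408, -0.913, -0.004]]
force: [-0.6, -0.2, -1.4]
finger_gap: 0.689
t 12.72 pos [603.095 104.564 257.192] F [-0.639 -0.204 -1.404] gap 0.689 q [ 1.109  0.219 -1.414  1.791  0.186  0.904  1.668]
[-74.23  -58.387 257.192]
shift [-0.215 -0.037 -0.628] turn [-0.067  0.321  0.261] | dist 332.6 deg 37.7
```

View pics/j_w.png

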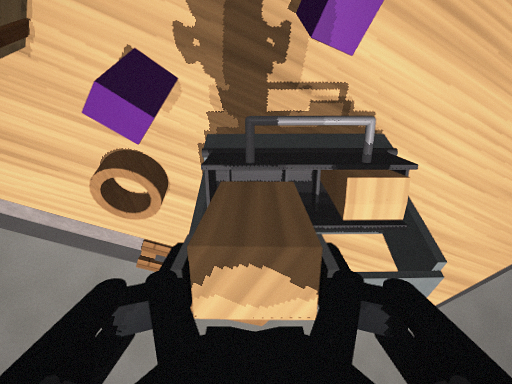

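View pics/j_s.png

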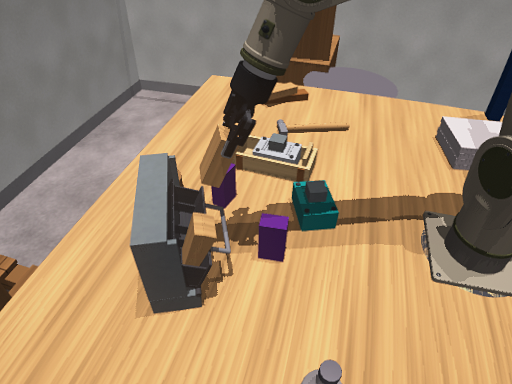

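```bash
python3 -m jog '-0.07 -0.03 -0.2 -0.02 0.1 0.08 1;-0.215 -0.037 -0.628 -0.067 0.321 0.261 1;-0.215 -0.037 -0.628 -0.067 0.321 0.261 1;-0.215 -0.037 -0.628 -0.067 0.321 0.261 1;-0.215 -0.037 -0.628 -0.067 0.321 0.261 1;-0.215 -0.037 -0.628 -0.067 0.321 0.261 1;-0.215 -0.037 -0.628 -0.067 0.321 0.261 1;-0.215 -0.037 -0.628 -0.067 0.321 0.261 1'
python3 - <<'E'
from h import *
s=st();print(incra(s['eef_pos']))
cv2.imwrite('pics/k_w.png',cams.grab_frame('wrist'));t=cams.grab_frame('top');crop(t,330,90,420,260,4,'k_t.png');v=cams.grab_frame('side');crop(v,200,60,340,190,4,'k_s.png')
step(cra(81,0,190),Rt(CRY))
E
```

```text
clock: 13.82
eef_pos: [640.4, -221.4, 229.8]
orientation: [[0.997, 0.0, 0.071], [-0.071, 0.001, 0.997], [-0.0, -1.0, 0.001]]
force: [-0.9, 0.2, -1.9]
finger_gap: 0.697
t 13.82 pos [ 640.39  -221.397  229.772] F [-0.927  0.214 -1.947] gap 0.697 q [ 0.856  0.613 -0.929  1.267  0.48   1.486  1.482]
[ 82.909   2.783 229.772]
shift [-0.004  0.081 -0.004] turn [0.    0.001 0.   ] | dist 40.5 deg 0.1
```

View pics/k_w.png

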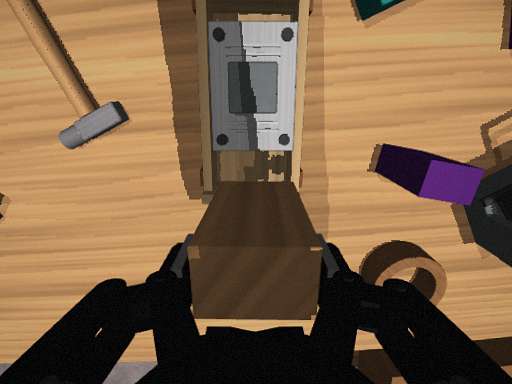

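View pics/k_s.png

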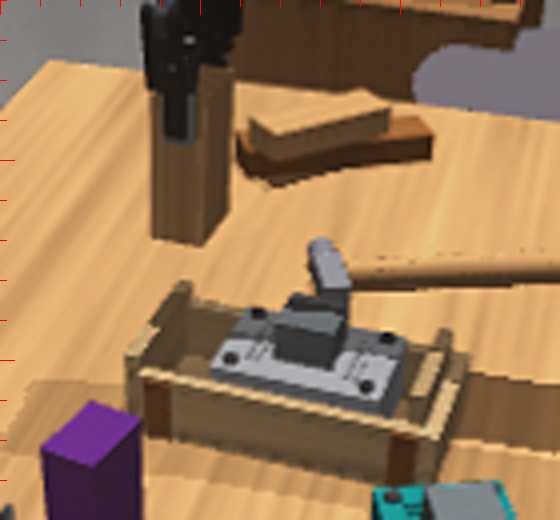

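The wrist and side views agree that the block hangs upright. Its centre is about 6.5 mm beyond the TCP and its foot about 82 mm below it. I'll lower it with that offset and watch the force.

```bash
python3 - <<'E'
from h import *
step(cra(74.5,0,150),Rt(CRY));step(cra(74.5,0,105),Rt(CRY))
E
python3 -m jog '-0.017 0 -0.004 0 0 0 1;-0.017 0.08 -0.004 0 0 0 1;-0.017 0.16 -0.004 0 0 0 1;-0.017 0.2 -0.004 0 0 0 1;-0.017 0.23 -0.004 0 0 0 1;-0.017 0.24 -0.004 0 0 0 1;-0.017 0.24 -0.004 0 0 0 1'
python3 - <<'E'
from h import *
s=st();print(incra(s['eef_pos']))
cv2.imwrite('pics/l_w.png',cams.grab_frame('wrist'));v=cams.grab_frame('side');crop(v,200,60,340,190,4,'l_s.png')
E
```

```text
shift [-0.017  0.161 -0.004] turn [0.    0.001 0.   ] | dist 80.9 deg 0.1
shift [-0.017  0.251 -0.004] turn [0.    0.001 0.   ] | dist 125.7 deg 0.1
clock: 14.85
eef_pos: [632.0, -223.6, 111.0]
orientation: [[0.997, 0.001, 0.071], [-0.071, -0.0, 0.997], [0.001, -1.0, -0.0]]
force: [0.5, -0.2, -0.3]
finger_gap: 0.697
t 14.85 pos [ 632.05  -223.568  110.992] F [ 0.469 -0.151 -0.272] gap 0.697 q [ 0.874  0.684 -0.891  1.433  0.539  1.279  1.439]
[ 74.75    0.007 110.992]
```

View pics/l_w.png

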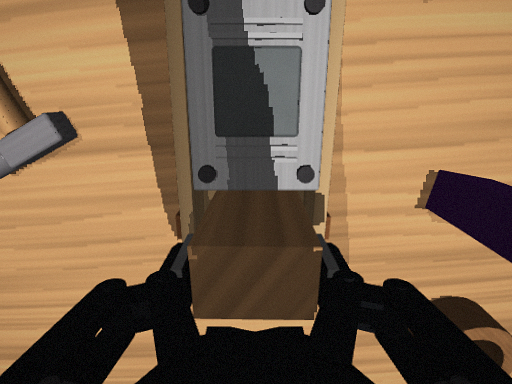

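View pics/l_s.png

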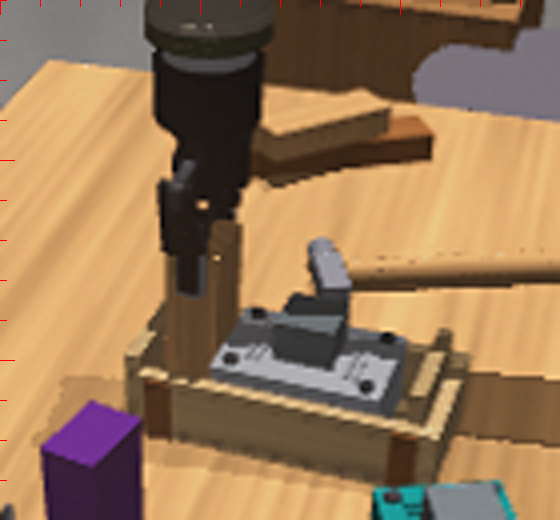

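The block is inside the gap without contact. I'll continue down to the floor.

```bash
python3 -m jog '0 0.02 0 0 0 0 1;0 0.034 0 0 0 0 1;0 0.036 0 0 0 0 1;0 0.036 0 0 0 0 1'
python3 -m jog '0 0.006 0 0 0 0 1;0 0.008 0 0 0 0 1;0 0.008 0 0 0 0 1'
```

```text
clock: 15.45
eef_pos: [632.3, -223.5, 93.3]
orientation: [[0.997, 0.002, 0.071], [-0.071, -0.0, 0.997], [0.002, -1.0, -0.0]]
force: [0.1, -0.1, -1.2]
finger_gap: 0.696
clock: 15.82
eef_pos: [632.3, -223.6, 89.3]
orientation: [[0.997, 0.002, 0.071], [-0.071, -0.0, 0.997], [0.002, -1.0, -0.0]]
force: [-0.5, -0.9, -2.0]
finger_gap: 0.693
```

```bash
python3 -m jog '0 0.006 0 0 0 0 1;0 0.008 0 0 0 0 1;0 0.008 0 0 0 0 1'
python3 -m jog '0 0.006 0 0 0 0 1;0 0.008 0 0 0 0 1;0 0.008 0 0 0 0 1'
```

```text
clock: 16.2
eef_pos: [632.2, -223.5, 85.1]
orientation: [[0.997, 0.001, 0.071], [-0.071, -0.0, 0.997], [0.001, -1.0, -0.0]]
force: [-0.4, -0.2, -1.5]
finger_gap: 0.692
clock: 16.58
eef_pos: [633.5, -223.4, 83.8]
orientation: [[0.997, 0.004, 0.071], [-0.071, -0.001, 0.997], [0.004, -1.0, -0.001]]
force: [-2.8, 1.6, 15.4]
finger_gap: 0.693
```

```bash
python3 -m jog '0 -0.004 0 0 0 0 1;0 -0.004 0 0 0 0 0;0 -0.004 0 0 0 0 0;0 -0.004 0 0 0 0 0;0 -0.1 0 0 0 0 0;0 -0.2 0 0 0 0 0;-0.1 -0.26 0 0 0 0 0;-0.1 -0.26 0 0 0 0 0'
python3 - <<'E'
from h import *
s=st();print(incra(s['eef_pos']))
cv2.imwrite('pics/m_w.png',cams.grab_frame('wrist'));v=cams.grab_frame('side');crop(v,200,60,340,190,4,'m_s.png')
print(proj('wrist',[cra(61,-30,120),cra(61,30,120),cra(101,-30,120),cra(101,30,120)],s))
E
```

```text
clock: 17.58
eef_pos: [582.1, -220.3, 216.3]
orientation: [[0.997, 0.007, 0.072], [-0.072, -0.005, 0.997], [0.007, -1.0, -0.004]]
force: [-0.1, 0.1, -1.0]
finger_gap: 1.002
t 17.57 pos [ 582.098 -220.33   216.251] F [-0.075  0.115 -0.97 ] gap 1.002 q [ 0.997  0.501 -0.977  1.459  0.421  1.394  1.506]
[ 24.696  -0.422 216.251]
[[224.839 226.22 ]
 [287.012 226.345]
 [226.223 261.977]
 [285.448 262.121]]
```

View pics/m_w.png

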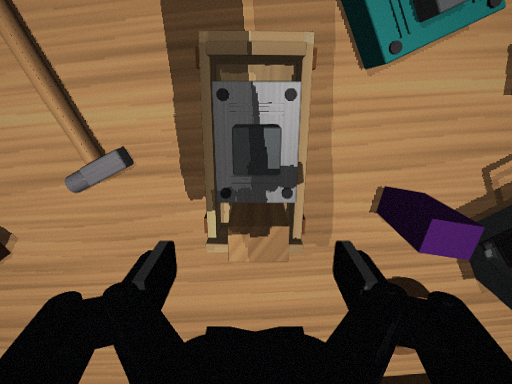

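View pics/m_s.png

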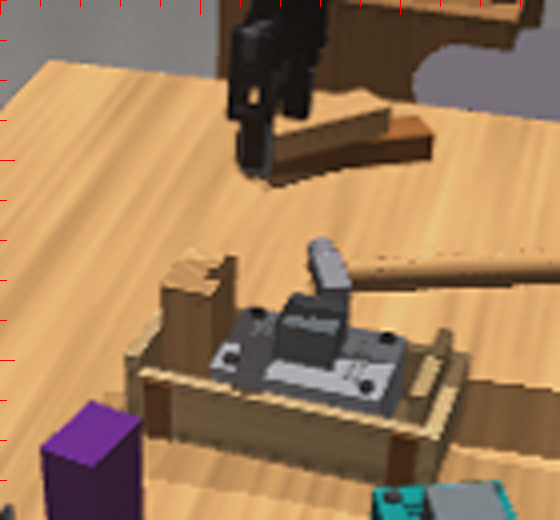

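The block stands in the far gap with its top at (228..289, 234..262), as predicted. Next I'll push the housing against it with closed fingers on the near side of the box.

```bash
python3 - <<'E'
from h import *
step(cra(-50,0,130),Rt(CRY));step(cra(-50,0,84),Rt(CRY))
E
python3 -m jog '-0.148 0.1 0 0 0 0 1;-0.148 0.17 0 0 0 0 1;-0.148 0.17 0 0 0 0 1;-0.148 0.26 0 0 0 0 1;-0.148 0.264 0 0 0 0 1;-0.148 0.264 0 0 0 0 1'
python3 - <<'E'
from h import *
s=st();print(incra(s['eef_pos']))
E
```

```text
shift [-0.152  0.166  0.001] turn [0.001 0.001 0.003] | dist 112.6 deg 0.3
shift [-0.152  0.258  0.001] turn [0.001 0.001 0.003] | dist 149.9 deg 0.3
clock: 18.42
eef_pos: [511.1, -214.9, 82.6]
orientation: [[0.997, 0.006, 0.071], [-0.071, -0.002, 0.997], [0.006, -1.0, -0.001]]
force: [0.6, -0.1, -0.1]
finger_gap: -0.001
t 18.43 pos [ 511.135 -214.861   82.602] F [ 0.555 -0.086 -0.066] gap -0.001 q [ 1.103  0.488 -0.963  1.784  0.447  1.1    1.487]
[-46.478  -0.165  82.602]
```

```bash
python3 -m jog '0.01 0 0 0 0 0 1;0.02 0 0 0 0 0 1;0.022 0 0 0 0 0 1;0.022 0 0 0 0 0 1'
python3 -m jog '0.006 0 0 0 0 0 1;0.008 0 0 0 0 0 1;0.008 0 0 0 0 0 1'
python3 -c "
from h import *
print(incra(st()['eef_pos']))"
```

```text
clock: 18.92
eef_pos: [522.1, -215.9, 83.6]
orientation: [[0.997, 0.005, 0.072], [-0.072, -0.003, 0.997], [0.005, -1.0, -0.002]]
force: [-6.6, -0.0, 4.8]
finger_gap: -0.007
clock: 19.3
eef_pos: [526.0, -216.4, 84.2]
orientation: [[0.997, 0.004, 0.072], [-0.072, -0.003, 0.997], [0.005, -1.0, -0.003]]
force: [-6.2, 0.1, 3.1]
finger_gap: -0.002
t 19.30 pos [ 526.039 -216.406   84.178] F [-6.211  0.12   3.095] gap -0.002 q [ 1.07   0.515 -0.95   1.744  0.464  1.119  1.474]
[-31.5    -0.614  84.178]
```

```bash
python3 -m jog '0.006 0 0 0 0 0 1;0.008 0 0 0 0 0 1;0.008 0 0 0 0 0 1'
python3 -m jog '0.006 0 0 0 0 0 1;0.008 0 0 0 0 0 1;0.008 0 0 0 0 0 1'
python3 -c "
from h import *
print(incra(st()['eef_pos']))"
```

```text
clock: 19.68
eef_pos: [526.1, -216.4, 84.2]
orientation: [[0.997, -0.005, 0.072], [-0.072, -0.003, 0.997], [-0.005, -1.0, -0.004]]
force: [-26.9, 3.6, 18.0]
finger_gap: -0.002
clock: 20.05
eef_pos: [526.1, -216.4, 84.3]
orientation: [[0.997, -0.015, 0.073], [-0.073, -0.003, 0.997], [-0.015, -1.0, -0.004]]
force: [-29.5, 4.3, 20.8]
finger_gap: -0.003
t 20.05 pos [ 526.052 -216.431   84.3  ] F [-29.535   4.256  20.792] gap -0.003 q [ 1.055  0.526 -0.943  1.728  0.469  1.145  1.468]
[-31.486  -0.639  84.3  ]
```

It stopped hard at 27-30 N with no further travel. I'll back off, lift and check.

```bash
python3 -m jog '-0.02 0 0 0 0 0 1;-0.03 -0.06 0 0 0 0 1;-0.03 -0.18 0 0 0 0 0;-0.03 -0.26 0 0 0 0 0;-0.03 -0.26 0 0 0 0 0'
python3 - <<'E'
from h import *
s=st();print(incra(s['eef_pos']))
cv2.imwrite('pics/n_w.png',cams.grab_frame('wrist'));v=cams.grab_frame('side');crop(v,200,60,340,190,4,'n_s.png')
print(proj('wrist',[cra(65,0,68),cra(-65,0,68),cra(105,0,70),cra(-97,0,80),cra(65,0,120),cra(105,0,120)],s)[:,1])
step(cab(-40,57,217),Rt(CABY,.42))
E
```

```text
clock: 20.68
eef_pos: [515.4, -215.1, 218.3]
orientation: [[0.997, -0.009, 0.072], [-0.072, -0.006, 0.997], [-0.008, -1.0, -0.007]]
force: [0.3, 0.1, -0.9]
finger_gap: 0.637
t 20.68 pos [ 515.405 -215.056  218.277] F [ 0.291  0.088 -0.938] gap 0.637 q [ 1.152  0.365 -1.034  1.613  0.327  1.355  1.571]
[-42.205  -0.047 218.277]
[261.483 156.948 289.678 127.884 288.373 318.695]
shift [ 0.079 -0.01   0.885] turn [ 0.07  -0.321 -0.271] | dist 444.4 deg 38.3
```

View pics/n_w.png

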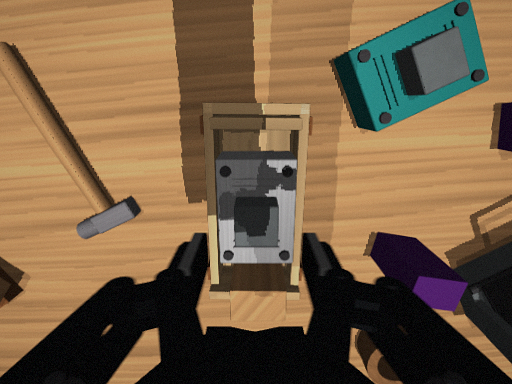

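View pics/n_s.png

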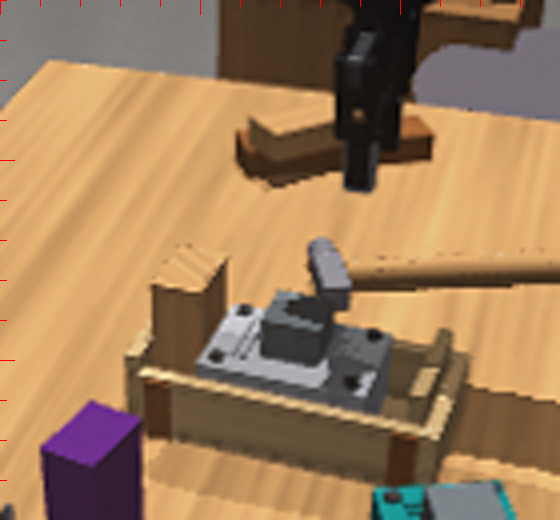

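The housing ends are at about rows 157 and 263 (predicted 157 and 261), so the block and housing are at the far wall. Next is the wedge.

```bash
python3 -m jog '0.02 -0.05 0.2 0.02 -0.08 -0.07 0;0.079 -0.04 0.885 0.07 -0.321 -0.271 0;0.079 -0.01 0.885 0.07 -0.321 -0.271 0;0.079 -0.01 0.885 0.07 -0.321 -0.271 0;0.079 -0.01 0.885 0.07 -0.321 -0.271 0;0.079 -0.01 0.885 0.07 -0.321 -0.271 0;0.079 -0.01 0.885 0.07 -0.321 -0.271 0;0.079 -0.01 0.885 0.07 -0.321 -0.271 0;0.079 -0.01 0.885 0.07 -0.321 -0.271 0;0.079 -0.01 0.885 0.07 -0.321 -0.271 0'
python3 - <<'E'
from h import *
s=st();print(incab(s['eef_pos']))
cv2.imwrite('pics/o_w.png',cams.grab_frame('wrist'))
step(cab(-8.1,57,131.8),Rt(CABY,.42))
def B(x,y,z):
    c,s_=np.cos(.42),np.sin(.42); return cab(x*c-z*s_,y,50+x*s_+z*c)
print(proj('wrist',[B(6,27,116),B(6,87,116),B(49.6,87,116),B(49.6,27,116)],s))
E
```

```text
clock: 22.02
eef_pos: [583.9, 225.4, 215.7]
orientation: [[0.826, 0.367, -0.429], [0.391, 0.177, 0.903], [0.407, -0.913, 0.003]]
force: [-0.7, -0.2, 0.2]
finger_gap: 1.002
t 22.02 pos [583.873 225.449 215.684] F [-0.696 -0.15   0.205] gap 1.002 q [ 0.699  0.25  -1.254  1.83   0.349  0.831  1.334]
[-40.152  59.177 215.684]
shift [-0.009  0.18  -0.002] turn [-0.001  0.    -0.001] | dist 90.1 deg 0.1
[[211.495 177.529]
 [292.472 177.576]
 [290.    230.835]
 [214.085 230.839]]
```

View pics/o_w.png

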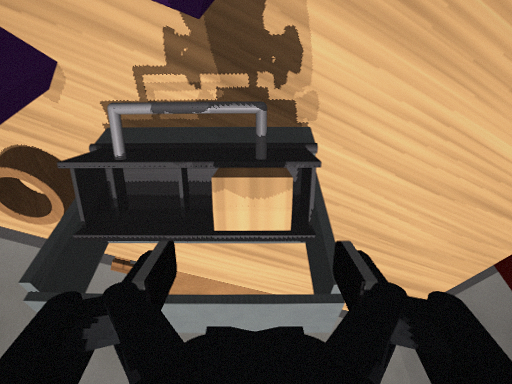

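The wedge top is at (212..292, 178..231), matching the prediction, including the 43.6 mm depth. I'll descend and grip.

```bash
python3 -m jog '-0.009 0.07 -0.003 0 0 0 0;-0.009 0.14 -0.003 0 0 0 0;-0.009 0.18 -0.003 0 0 0 0;-0.009 0.18 -0.003 0 0 0 0;-0.009 0.18 -0.003 0 0 0 1;-0.009 0.18 -0.003 0 0 0 1;-0.009 0.18 -0.003 0 0 0 1;-0.009 0.18 -0.003 0 0 0 1' 60
python3 -c "
from h import *
print(incab(st()['eef_pos']))"
python3 -m jog '0 -0.06 0 0 0 0 1;0 -0.12 0 0 0 0 1;0 -0.18 0 0 0 0 1;-0.02 -0.26 0 0 0 0 1;-0.02 -0.28 0 0 0 0 1;-0.02 -0.28 0 0 0 0 1'
python3 - <<'E'
from h import *
s=st();print(incab(s['eef_pos']))
cv2.imwrite('pics/p_w.png',cams.grab_frame('wrist'))
step(cra(-78,0,230),Rt(CRY))
E
```

```text
clock: 23.08
eef_pos: [614.8, 236.0, 133.1]
orientation: [[0.826, 0.369, -0.426], [0.389, 0.174, 0.905], [0.408, -0.913, 0.0]]
force: [-4.5, -2.0, 7.6]
finger_gap: 0.694
t 23.07 pos [614.85  236.022 133.078] F [-4.521 -1.97   7.586] gap 0.694 q [ 0.474  0.415 -1.068  1.848  0.586  0.723  1.159]
[ -7.622  55.554 133.078]
clock: 23.82
eef_pos: [555.3, 206.9, 257.4]
orientation: [[0.826, 0.371, -0.425], [0.389, 0.171, 0.905], [0.409, -0.913, -0.003]]
force: [0.4, -1.2, -0.7]
finger_gap: 0.693
t 23.82 pos [555.322 206.855 257.434] F [ 0.371 -1.222 -0.693] gap 0.693 q [ 0.994  0.028 -1.407  1.846  0.023  0.87   1.592]
[-73.903  54.509 257.434]
shift [-0.472 -0.151 -0.695] turn [-0.067  0.321  0.262] | dist 426.7 deg 37.8
```

View pics/p_w.png

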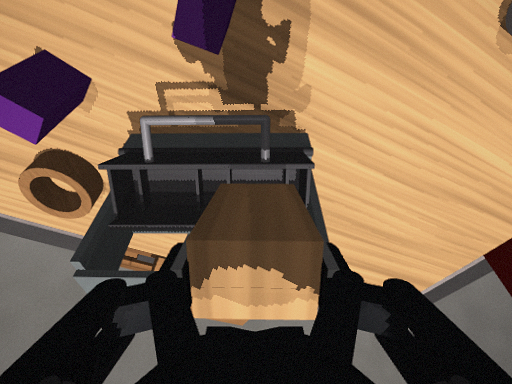

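In the hand, the wedge's foot leans about 0.05 rad forward relative to the tool, consistent with its extra lean in the bin. I'll correct that with the tool tilt and move over the near gap.

```bash
python3 - <<'E'
from h import *
step(cra(-76,0,215),Rt(CRY,-.05))
E
python3 -m jog '-0.1 -0.05 -0.15 -0.02 0.08 0.08 1;-0.3 -0.15 -0.45 -0.065 0.321 0.29 1;-0.465 -0.18 -0.694 -0.065 0.321 0.29 1;-0.465 -0.18 -0.694 -0.065 0.321 0.29 1;-0.465 -0.18 -0.694 -0.065 0.321 0.29 1;-0.465 -0.18 -0.694 -0.065 0.321 0.29 1;-0.465 -0.18 -0.694 -0.065 0.321 0.29 1;-0.465 -0.18 -0.694 -0.065 0.321 0.29 1;-0.465 -0.18 -0.694 -0.065 0.321 0.29 1;-0.465 -0.18 -0.694 -0.065 0.321 0.29 1'
python3 - <<'E'
from h import *
s=st();print(incra(s['eef_pos']))
cv2.imwrite('pics/q_w.png',cams.grab_frame('wrist'))
v=cams.grab_frame('side');crop(v,200,60,360,190,4,'q_s.png')
t=cams.grab_frame('top');crop(t,330,120,430,260,4,'q_t.png')
step(cra(-76,0,190),Rt(CRY,-.05))
E
```

```text
shift [-0.481 -0.122 -0.697] turn [-0.059  0.324  0.293] | dist 427.7 deg 39.7
clock: 25.12
eef_pos: [477.8, -211.6, 244.4]
orientation: [[0.997, -0.043, 0.069], [-0.069, -0.005, 0.998], [-0.043, -0.999, -0.008]]
force: [-0.1, -0.4, -1.6]
finger_gap: 0.696
t 25.12 pos [ 477.778 -211.64   244.444] F [-0.104 -0.353 -1.571] gap 0.696 q [ 1.243  0.285 -1.082  1.637  0.266  1.417  1.627]
[-79.981   0.603 244.444]
shift [0.013 0.109 0.001] turn [0.005 0.002 0.005] | dist 55.0 deg 0.7
```

View pics/q_w.png

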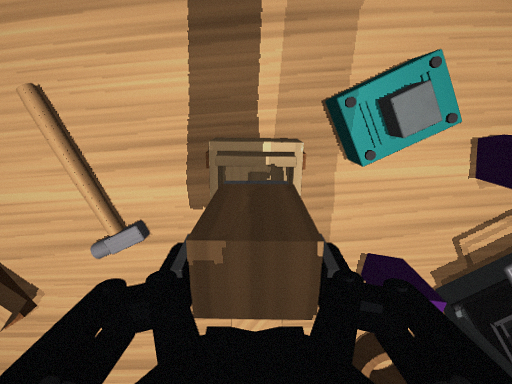

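View pics/q_s.png

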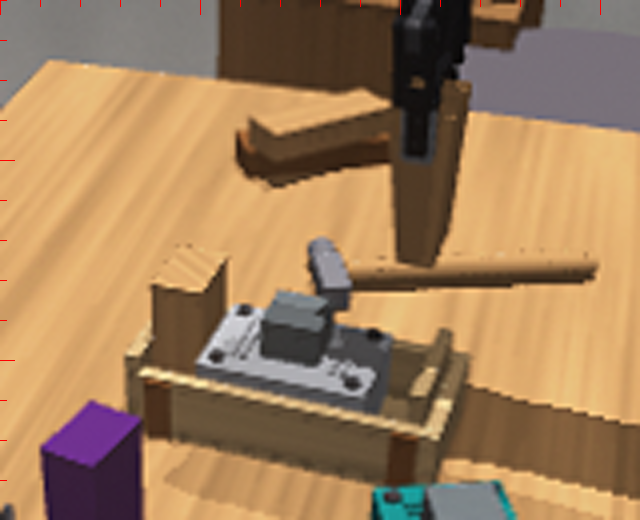

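Run:
```python
from h import *
s=robot.observe();x,y,z=incra(s['eef_pos'])
# model: bottom at z-73, flat at x-18
M=[]
for nm,(px,py,pz) in dict(b_flat_py=(-18,30,-73),b_slope_py=(8,30,-73),b_flat_my=(-18,-30,-73),t_flat_py=(-18,30,37),t_slope_py=(25.6,30,37),t_flat_my=(-18,-30,37),tcp=(0,30,0)).items():
    P=cra(x+px,y+py,z+pz)
    a=proj('side',[P])[0];b=proj('wrist',[P],s)[0];c=proj('top',[P])[0]
    print(nm,'side crop',(a-[200,60])*4,'wrist',b,'topcrop',(c-[330,120])*4)
```

```text
b_flat_py side crop [432.35 268.3 ] wrist [292.224 183.017] topcrop [186.922 485.536]
b_slope_py side crop [394.957 261.345] wrist [290.994 212.581] topcrop [190.929 427.89 ]
b_flat_my side crop [450.53  228.347] wrist [219.835 182.646] topcrop [319.526 496.678]
t_flat_py side crop [450.993 115.528] wrist [323.161 243.114] topcrop [276.948 508.697]
t_slope_py side crop [383.632 104.765] wrist [316.325 323.884] topcrop [284.606 393.888]
t_flat_my side crop [469.436  80.362] wrist [187.962 242.234] topcrop [434.453 521.898]
tcp side crop [417.207 164.726] wrist [306.387 242.539] topcrop [246.136 455.343]
```

View pics/q_t.png

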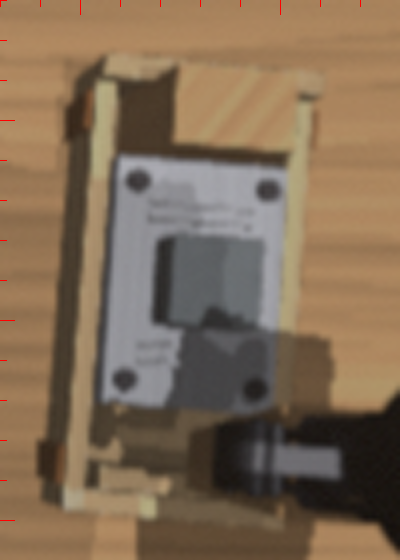

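The model (flat face 18 mm behind the TCP, foot 73 mm below, upright) matches the side and wrist pictures within 3 px. I'll go down into the gap.

Run:
```python
from h import *
R=np.array(robot.observe()['orientation'])
for z in (190,150,130): step(cra(-76.3,0,z))
```

```text
shift [0.012 0.109 0.001] turn [0. 0. 0.] | dist 55.0 deg 0.0
shift [0.016 0.189 0.002] turn [0. 0. 0.] | dist 94.9 deg 0.0
shift [0.018 0.229 0.002] turn [0. 0. 0.] | dist 114.9 deg 0.0
```

```bash
python3 -m jog '0.012 0.109 0.001 0 0 0 1;0.012 0.109 0.001 0 0 0 1;0.014 0.15 0.001 0 0 0 1;0.016 0.18 0.002 0 0 0 1;0.016 0.189 0.002 0 0 0 1;0.016 0.189 0.002 0 0 0 1'
python3 - <<'E'
from h import *
s=st();print(incra(s['eef_pos']))
cv2.imwrite('pics/r_w.png',cams.grab_frame('wrist'))
v=cams.grab_frame('side');crop(v,200,60,360,190,4,'r_s.png')
step(cra(-76.3,0,125))
E
```

```text
clock: 26.02
eef_pos: [481.6, -212.4, 150.2]
orientation: [[0.997, -0.043, 0.07], [-0.07, -0.005, 0.998], [-0.043, -0.999, -0.008]]
force: [0.4, -0.2, -0.8]
finger_gap: 0.696
t 26.02 pos [ 481.577 -212.357  150.192] F [ 0.442 -0.161 -0.772] gap 0.696 q [ 1.186  0.384 -1.037  1.752  0.36   1.251  1.552]
[-76.14    0.167 150.192]
shift [0.001 0.051 0.   ] turn [0. 0. 0.] | dist 25.6 deg 0.0
```

View pics/r_s.png

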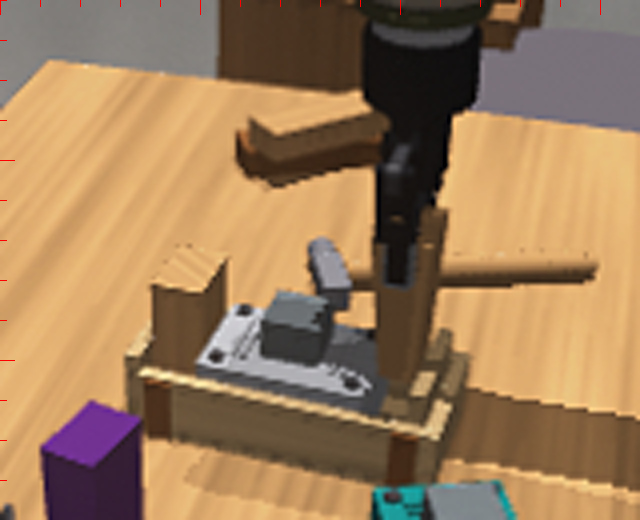

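View pics/r_w.png

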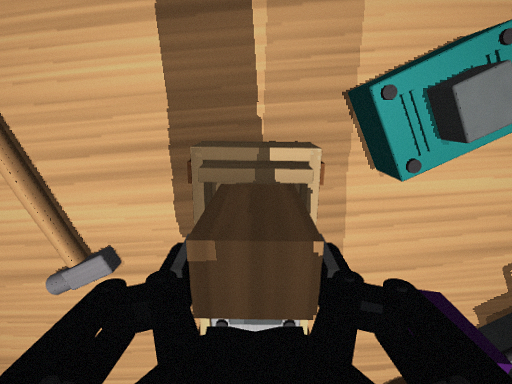

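Run:
```python
from h import *
c=np.clip(cv2.imread('pics/r_w.png').astype(float)*1.5,0,255).astype(np.uint8)
crop(c,180,135,330,255,5,'r_wc.png')
s=robot.observe()
print(proj('wrist',[cra(-97,-40,80),cra(-97,40,80),cra(-109,0,80),cra(-94.1,0,77)],s))
```

```text
[[207.043 179.516]
 [304.862 180.011]
 [255.967 165.244]
 [255.891 182.315]]
```

View pics/r_wc.png

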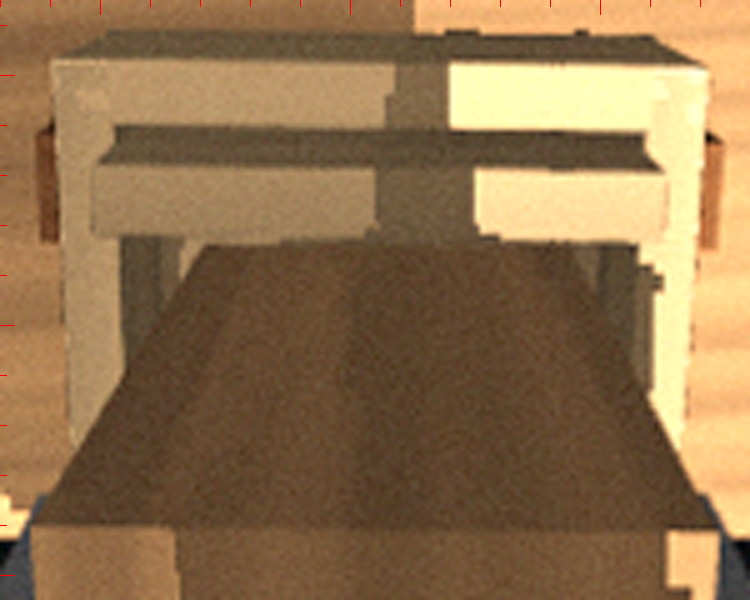

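The board's inner edge is at row 182.9 and the wedge foot at 183.6, so the clearance there is only about 1.3 mm. I'll shift 1.5 mm forward and go down.

```bash
python3 -m jog '0.003 0 0 0 0 0 1;0.003 0.015 0 0 0 0 1;0.004 0.035 0 0 0 0 1;0.005 0.055 0 0 0 0 1;0.005 0.06 0 0 0 0 1;0.005 0.06 0 0 0 0 1'
python3 -c "
from h import *
print(incra(st()['eef_pos']))"
```

```text
clock: 26.88
eef_pos: [483.0, -212.6, 120.3]
orientation: [[0.997, -0.043, 0.069], [-0.07, -0.005, 0.998], [-0.042, -0.999, -0.008]]
force: [-0.1, -0.5, -1.2]
finger_gap: 0.691
t 26.88 pos [ 483.01  -212.617  120.334] F [-0.083 -0.55  -1.158] gap 0.691 q [ 1.162  0.422 -1.015  1.78   0.396  1.201  1.525]
[-74.692   0.013 120.334]
```

```bash
python3 -m jog '0 0.01 0 0 0 0 1;0 0.02 0 0 0 0 1;0 0.02 0 0 0 0 1'
python3 -m jog '0 0.01 0 0 0 0 1;0 0.012 0 0 0 0 1;0 0.012 0 0 0 0 1'
```

```text
clock: 27.25
eef_pos: [482.3, -212.6, 109.9]
orientation: [[0.997, -0.043, 0.069], [-0.07, -0.005, 0.998], [-0.043, -0.999, -0.008]]
force: [-0.4, 0.1, -1.1]
finger_gap: 0.693
clock: 27.62
eef_pos: [481.8, -212.6, 103.7]
orientation: [[0.997, -0.044, 0.069], [-0.07, -0.005, 0.998], [-0.043, -0.999, -0.008]]
force: [-1.7, -0.3, -2.4]
finger_gap: 0.692
```

```bash
python3 -m jog '0 0.006 0 0 0 0 1;0 0.01 0 0 0 0 1;0 0.01 0 0 0 0 1'
python3 -m jog '0 0.006 0 0 0 0 1;0 0.01 0 0 0 0 1;0 0.01 0 0 0 0 1'
```

```text
clock: 28.0
eef_pos: [481.5, -212.7, 99.0]
orientation: [[0.997, -0.044, 0.07], [-0.07, -0.005, 0.998], [-0.044, -0.999, -0.008]]
force: [-3.8, -0.0, 4.1]
finger_gap: 0.693
clock: 28.38
eef_pos: [482.1, -213.0, 96.7]
orientation: [[0.997, -0.043, 0.071], [-0.071, -0.007, 0.997], [-0.043, -0.999, -0.01]]
force: [-12.4, 2.3, 32.4]
finger_gap: 0.69
```

The wedge is jammed lightly with its underside about 14 mm above the floor. I'll release, lift and look.

```bash
python3 -m jog '0 -0.002 0 0 0 0 1;0 -0.002 0 0 0 0 0;0 -0.002 0 0 0 0 0;0 -0.002 0 0 0 0 0;0 -0.1 0 0 0 0 0;0 -0.2 0 0 0 0 0;0 -0.24 0 0 0 0 1;0 -0.24 0 0 0 0 1'
python3 - <<'E'
from h import *
s=st();print(incra(s['eef_pos']))
cv2.imwrite('pics/s_w.png',cams.grab_frame('wrist'))
v=cams.grab_frame('side');crop(v,200,60,360,190,4,'s_s.png')
for z in (134,):print(proj('wrist',[cra(-97,-30,z),cra(-97,30,z),cra(-53.4,-30,z),cra(-53.4,30,z)],s))
E
```

```text
clock: 29.38
eef_pos: [488.0, -212.4, 217.4]
orientation: [[0.997, -0.042, 0.071], [-0.071, -0.008, 0.997], [-0.041, -0.999, -0.011]]
force: [-0.5, -0.1, -0.5]
finger_gap: 0.605
t 29.38 pos [ 487.971 -212.379  217.385] F [-0.47  -0.144 -0.479] gap 0.605 q [ 1.205  0.331 -1.066  1.655  0.309  1.373  1.588]
[-69.761   0.613 217.385]
[[220.577 169.156]
 [290.651 169.424]
 [222.097 216.816]
 [288.836 217.18 ]]
```

View pics/s_w.png

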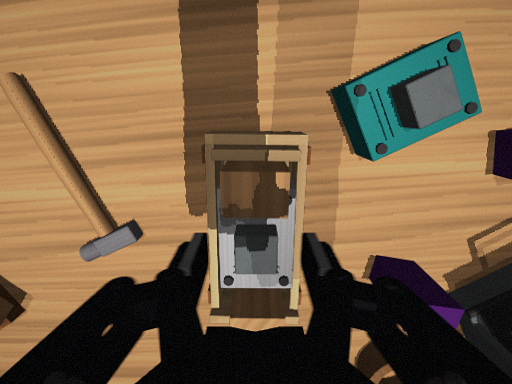

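View pics/s_s.png

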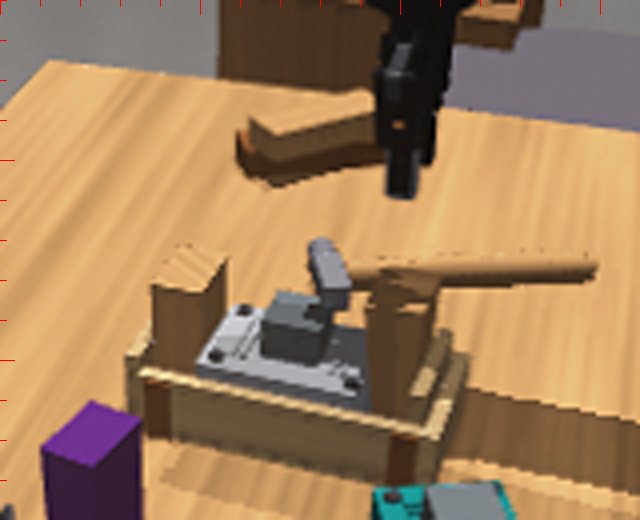

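The wedge stands upright, with its top at about (222..290, 172..218). Next I'll press on it with closed fingers.

```bash
python3 - <<'E'
from h import *
step(cra(-77,0,145),Rt(CRY));
E
python3 -m jog '-0.008 0.1 0 0 0 -0.026 1;-0.008 0.144 0 0 0 -0.026 1;-0.008 0.144 0 0 0 -0.026 1;-0.008 0.144 0 0 0 -0.026 1'
python3 -c "
from h import *
print(incra(st()['eef_pos']))"
```

```text
shift [-0.006  0.141  0.   ] turn [ 0.006  0.001 -0.028] | dist 70.5 deg 2.6
clock: 29.98
eef_pos: [479.9, -212.2, 143.9]
orientation: [[0.997, -0.004, 0.071], [-0.071, -0.009, 0.997], [-0.003, -1.0, -0.009]]
force: [0.7, -0.4, 0.5]
finger_gap: -0.0
t 29.98 pos [ 479.889 -212.209  143.88 ] F [ 0.697 -0.405  0.454] gap -0.000 q [ 1.222  0.356 -1.05   1.794  0.342  1.188  1.568]
[-77.834   0.191 143.88 ]
```

```bash
python3 -m jog '0 0.012 0 0 0 0 1;0 0.018 0 0 0 0 1;0 0.018 0 0 0 0 1'
python3 -m jog '0 0.004 0 0 0 0 1;0 0.006 0 0 0 0 1;0 0.006 0 0 0 0 1'
```

```text
clock: 30.35
eef_pos: [480.1, -212.4, 135.1]
orientation: [[0.997, -0.003, 0.071], [-0.071, -0.009, 0.997], [-0.003, -1.0, -0.009]]
force: [0.0, -0.4, 0.7]
finger_gap: 0.001
clock: 30.72
eef_pos: [480.2, -213.0, 133.9]
orientation: [[0.997, -0.004, 0.071], [-0.071, -0.011, 0.997], [-0.003, -1.0, -0.011]]
force: [-10.4, 1.3, 23.3]
finger_gap: -0.006
```

```bash
python3 -m jog '0 0.003 0 0 0 0 1;0 0.004 0 0 0 0 1;0 0.004 0 0 0 0 1'
python3 -m jog '0 -0.012 0 0 0 0 1;0 -0.012 0 0 0 0 1'
python3 -m jog '0 0.012 0 0 0 0 1;0 0.018 0 0 0 0 1;0 0.018 0 0 0 0 1'
```

```text
clock: 31.1
eef_pos: [480.3, -213.2, 133.8]
orientation: [[0.997, -0.004, 0.071], [-0.071, -0.013, 0.997], [-0.004, -1.0, -0.013]]
force: [-11.6, 2.5, 24.7]
finger_gap: -0.001
clock: 31.35
eef_pos: [480.6, -213.1, 140.2]
orientation: [[0.997, -0.004, 0.071], [-0.072, -0.013, 0.997], [-0.003, -1.0, -0.013]]
force: [0.0, -0.0, -0.7]
finger_gap: 0.002
clock: 31.72
eef_pos: [481.0, -213.6, 133.1]
orientation: [[0.997, -0.004, 0.072], [-0.072, -0.015, 0.997], [-0.003, -1.0, -0.015]]
force: [-11.3, 2.0, 30.9]
finger_gap: -0.002
```

```bash
python3 -m jog '0 -0.012 0 0 0 0 1;0 -0.012 0 0 0 0 1'
python3 -m jog '0 0.012 0 0 0 0 1;0 0.018 0 0 0 0 1;0 0.019 0 0 0 0 1;0 0.019 0 0 0 0 1'
python3 -m jog '0 -0.03 0 0 0 0 1;0 -0.1 0 0 0 0 1;0 -0.2 0 0 0 0 1;0 -0.2 0 0 0 0 1'
python3 - <<'E'
from h import *
s=st();print(incra(s['eef_pos']))
w=cams.grab_frame('wrist');cv2.imwrite('pics/t_w.png',w);crop(w,180,110,330,230,5,'t_wc.png')
v=cams.grab_frame('side');crop(v,200,60,360,190,4,'t_s.png')
E
```

```text
clock: 31.98
eef_pos: [481.1, -213.5, 138.9]
orientation: [[0.997, -0.004, 0.072], [-0.072, -0.015, 0.997], [-0.002, -1.0, -0.015]]
force: [-0.0, -0.4, -0.3]
finger_gap: -0.002
clock: 32.48
eef_pos: [481.5, -213.9, 132.5]
orientation: [[0.997, -0.004, 0.072], [-0.072, -0.017, 0.997], [-0.003, -1.0, -0.018]]
force: [-19.4, 4.0, 48.6]
finger_gap: -0.0
clock: 32.98
eef_pos: [483.5, -212.3, 235.1]
orientation: [[0.997, -0.0, 0.072], [-0.072, -0.02, 0.997], [0.001, -1.0, -0.019]]
force: [0.1, 0.4, -0.6]
finger_gap: -0.004
t 32.98 pos [ 483.517 -212.339  235.103] F [ 0.097  0.37  -0.642] gap -0.004 q [ 1.269  0.265 -1.094  1.675  0.261  1.347  1.629]
[-74.206   0.327 235.103]
```

View pics/t_s.png

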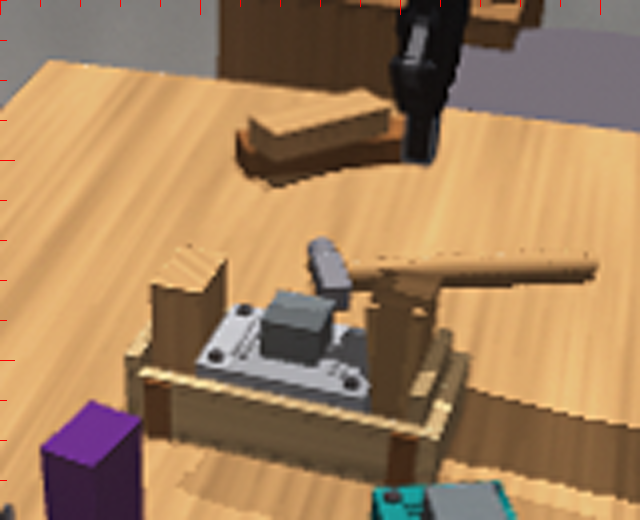

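View pics/t_w.png

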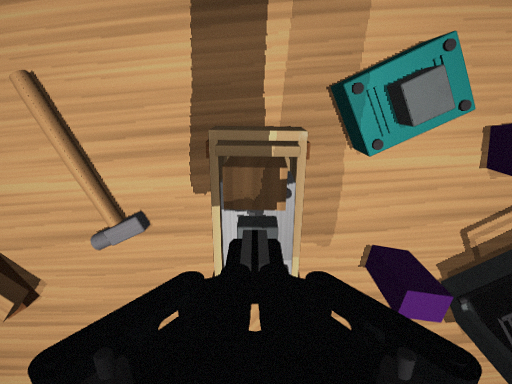

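Run:
```python
from h import *
t=cams.grab_frame('top');crop(t,330,120,420,260,4,'u_t.png')
```

```text
(no output)
```

View pics/t_wc.png

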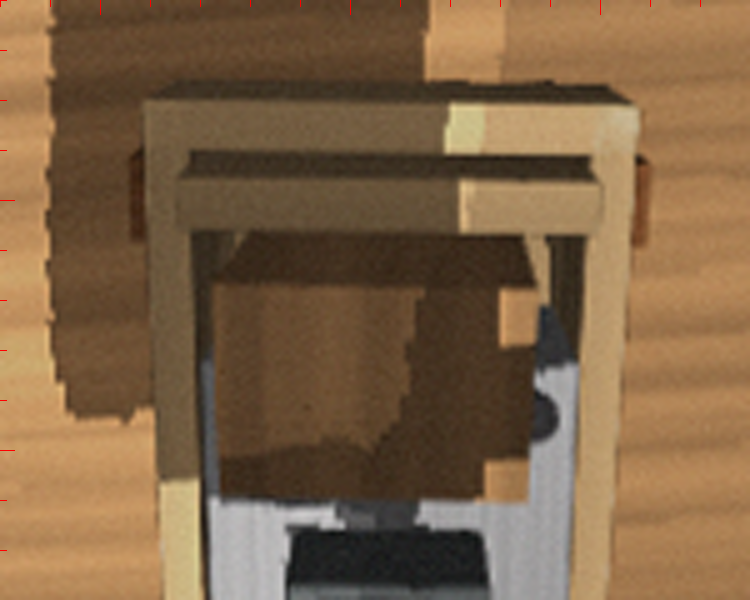

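View pics/u_t.png

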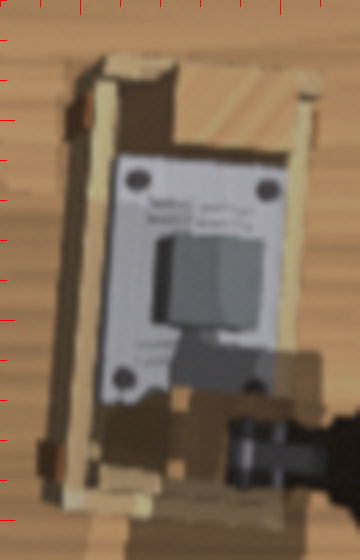

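Run:
```python
from h import *
s=robot.observe()
for nm,uv,z in [('board',(255,156.6),80),('flat top',(255,167),132.5),('back top',(255,209.6),132.5),('L',(223,167),132.5),('R',(287,167.5),132.5)]:
    print(nm,incra(onz('wrist',uv,z,s)))
```

```text
board [-98.811  -2.293  80.   ]
flat top [-99.201  -1.528 132.5  ]
back top [-57.71  -1.47 132.5 ]
L [-99.082 -30.629 132.5  ]
R [-98.881  27.476 132.5  ]
```

The wedge's flat top edge is 0.4 mm from directly above the board face, so it is upright and flush. The robot is clear of everything, so I'll hand in.

```bash
python3 -m jog '0 -0.05 0 0 0 0 1;0 -0.08 0 0 0 0 1;0 -0.08 0 0 0 0 1'; python3 -c "
from h import *
t=cams.grab_frame('top');cv2.imwrite('pics/v_t.png',t)
a=cv2.imread('pics/a_top.png')
d=cv2.absdiff(a,t).max(2)
for n,(x0,y0,x1,y1) in dict(tape=(250,35,310,100),bottle=(5,265,95,325),mallet=(440,170,511,295)).items(): print(n,(d[y0:y1,x0:x1]>60).mean())
print(workorder.hand_in())"
```

```text
clock: 33.5
eef_pos: [481.8, -211.6, 271.3]
orientation: [[0.997, -0.005, 0.072], [-0.072, -0.017, 0.997], [-0.004, -1.0, -0.017]]
force: [-0.4, 0.2, 0.8]
finger_gap: 0.001
tape 0.0
bottle 0.0
mallet 0.5343098591549296
the job is handed in; nothing more can be done
None
```

I handed the job in at 33.5 s of the 72 s allowed, with the housing packed between block and wedge. No verdict is reported back. I had no direct reading of the wedge's force on the housing, so I inferred the grip from the presses.

**What I did**
- **Bin:** I pulled it forward by its handle to the stop. It gave no further travel at about 12 N, with both pieces still in it.
- **Block:** I slid the housing towards the robot, stood the block in the far gap and pushed the housing back. It stopped hard at 27–30 N.
- **Wedge:** I lowered it into the near gap until it jammed lightly, then let go and pressed its top three times with closed fingers.

**Last checks**
- **Wedge position:** its underside is about 12 mm above the crate floor and its flat face is within about 0.5 mm of the end board. It stands upright.
- **Block and housing:** both look seated at the far wall in the pictures.
- **Robot:** it is clear of everything, with no force reading.

**Checks that failed or disagreed**
- **Last press:** it read about 49 N vertically on the fingertips, more than the suggested 15–20 N. The wedge sank about 0.6 mm more.
- **Mallet:** comparing the top view with the start showed no change at the tape roll or bottle. The mallet region did change (53% of pixels); I put that down to the arm and its shadow. In the wrist pictures the mallet lies undisturbed.
- **Block in the hand:** the camera estimate of how low it hung was about 8 mm off. Touching the floor settled the true height.

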